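# Probe-test the cut stones, smallest to largest

### The job

Test the blue stones on the glass plate: slide the tester's fader to its setting mark and let go, then take the probe from its fork and, gently pressing its sprung tip in a little for at least one second each time, touch the centre of the copper reference pad, then the middle of the flat top of every stone on the plate, in order from the smallest stone to the largest, and last the copper pad once more as a check. Then hang the probe upright by its collar in the middle of its fork again and slide the fader fully back to its off end. Keep the stones upright and leave the other things on the bench alone.

Things in the scene. Friction and masses are not known exactly. Their poses are not given: they have to be found in the camera images.
- stone_a: blue cut stone (the smallest of five sizes: 15 mm across, 6 mm high) fixed on a loose round aluminium holder (46 mm across, 16 mm high, stone and holder 120 g). Origin: centre of the holder's underside, z up. The five sets differ only in the size of the stone; three to five of them are on the fixed round pale frosted-glass plate (280 mm across, top 6 mm above the bench), in any places.
- stone_a_top (a point): centre of the flat top of that stone (22 mm above the holder's underside; the flat is about 0.8 of the stone's width).
- stone_b: blue cut stone (the second smallest of five sizes: 21 mm across, 7.5 mm high) fixed on a loose round aluminium holder (46 mm across, 16 mm high, stone and holder 120 g). Origin: centre of the holder's underside, z up. The five sets differ only in the size of the stone; three to five of them are on the fixed round pale frosted-glass plate (280 mm across, top 6 mm above the bench), in any places.
- stone_b_top (a point): centre of the flat top of that stone (23.5 mm above the holder's underside; the flat is about 0.8 of the stone's width).
- stone_c: blue cut stone (the middle-sized of five sizes: 27 mm across, 9 mm high) fixed on a loose round aluminium holder (46 mm across, 16 mm high, stone and holder 120 g). Origin: centre of the holder's underside, z up. The five sets differ only in the size of the stone; three to five of them are on the fixed round pale frosted-glass plate (280 mm across, top 6 mm above the bench), in any places.
- stone_c_top (a point): centre of the flat top of that stone (25 mm above the holder's underside; the flat is about 0.8 of the stone's width).
- stone_d: blue cut stone (the second largest of five sizes: 33 mm across, 10.5 mm high) fixed on a loose round aluminium holder (46 mm across, 16 mm high, stone and holder 120 g). Origin: centre of the holder's underside, z up. The five sets differ only in the size of the stone; three to five of them are on the fixed round pale frosted-glass plate (280 mm across, top 6 mm above the bench), in any places.
- stone_d_top (a point): centre of the flat top of that stone (26.5 mm above the holder's underside; the flat is about 0.8 of the stone's width).
- stone_e: blue cut stone (the largest of five sizes: 39 mm across, 12 mm high) fixed on a loose round aluminium holder (46 mm across, 16 mm high, stone and holder 120 g). Origin: centre of the holder's underside, z up. The five sets differ only in the size of the stone; three to five of them are on the fixed round pale frosted-glass plate (280 mm across, top 6 mm above the bench), in any places.
- stone_e_top (a point): centre of the flat top of that stone (28 mm above the holder's underside; the flat is about 0.8 of the stone's width).
- tester: fixed white desktop tester, 130 (x) x 210 (y) x 50 mm high, origin at the centre of its underside. Its flat top carries a slot along its y axis with a fader, a small dark setting mark beside the slot, a round copper reference pad and a black window.
- fader_grip (a point): on the axis of the fader's black cap (14 mm along the slot, 22 mm across it, its top 37 mm above the tester's top, nothing else near it): this point lies 25 mm above the tester's top, 12 mm below the cap's top. Its y axis runs along the slot.
- fader (a joint): position of the fader along the slot, m: 0 is the off end (tester's -y end, a black bar printed just beyond it), growing towards the tester's +y to 0.10. It stays where it is left; friction about 1.5 N.
- set_mark (a point): the dark T-shaped setting mark lying beside the slot on its +x side (24 mm from the slot's middle line). The fader is set when the white line across its cap is level with the mark's pointing bar, that is, when both are at the same place along the slot. The mark is flat, stays put and cannot be felt; it lies 45 to 90 mm from the off position.
- pad: round copper reference pad, 26 mm across, 4 mm high, fixed on the tester's top near its +x, -y corner. Origin: centre of its underside.
- pad_top (a point): centre of the copper pad's flat top, 54 mm above the bench.
- fork_seat (a point): seat of the fixed dark steel fork: middle of the gap between its two level prongs (20 mm apart, each 12 mm wide, running along x), level with their tops, 100 mm above the bench. The centre of the underside of the probe's collar belongs here. Prongs are open at the -x end (32 mm off); a post carries them at the +x end (face 38 mm off). Nothing rises above the prongs.
- probe: loose pen-like probe, 151 mm long, about 100 g; origin at the outer end of the free tip, z from tip to handle. Sprung brass tip (5 mm thick, round end, 14 mm out); nose cone; shaft 14 mm thick; black collar 32 mm across, 85 to 93 mm above the tip end; grey round handle 17 mm thick, 93 to 151 mm. It hangs upright by the collar on the fork, tip 15 mm above the bench.
- probe_grip (a point): centre of the probe's handle, 122 mm above the tip end and 29 mm above the collar's top.
- tip_end (a point): the outer end of the sprung tip.
- tip (a joint): how far the tip is pushed into the probe, m: 0 free, 0.010 fully in. Spring: 0.4 N at the start, 2.4 N fully in; beyond that it is rigid.
- spare_ring: bystander: empty steel ring, 42 mm across, 25 mm high. Leave alone.
- loupe: bystander: folded black loupe, 22 mm high, with a steel arm. Leave alone.
- ring_box: bystander: closed blue ring box, 56 mm square, 41 mm high. Leave alone.
Not all that is in view belongs to the job. Of the things shaped like the probe, the grey one is meant.

How it is judged:
By the outcome, as a careful person would: the job done as asked, in the order asked, and still so for the second after the job is handed in, with the robot touching nothing.
Of stone_a, stone_b, stone_c, stone_d, stone_e only 3 to 5 are there at a start; the rules pass over those that are not, and their reading is None.
At some moment in a run one of stone_a, stone_b, stone_c, stone_d, stone_e may be knocked a few centimetres aside while the robot is not near it.
It also fails if it takes over 200 s, if anything falls off the work surface, if the arm or the gripper's body presses on something with over 40 N, if the wrist force passes 120 N, or if a joint passes its speed limit or range.

### The arm

A 7-joint arm with a two-finger parallel gripper is mounted at the origin on the work surface. World frame = base frame: x ahead of the robot, y to its left, z up, the work surface at z = 0. Lengths are in m, angles in rad, forces in N, time in s.
With the tool pointing down it reaches from about 0.35 to 0.9 m from the base axis. Payload 8.1 kg.
Tool frame: the origin (TCP) lies at the very end of the fingers, on their centre line; the grasp point (between the pads) lies 19 mm behind it; z points along the fingers, y is the direction in which the jaws open and shut (so a half turn about z gives the same grasp; the last joint's range is limited). The gripper opens to 92 mm and grips with 3 to 60 N. Pads are 19 mm wide; open, the fingers measure 130 mm over their backs; the gripper's body (75 mm by 190 mm) begins 47 mm behind the grasp point.
Start: joints at [-1.45, 0.434, 0.025, 1.573, -0.012, 1.134, -0.075], TCP at [0.139, 0.609, 0.227] pointing down, gripper open.
Joint ranges: [-2.62, 2.62], [-0.44, 2.09], [-1.27, 1.32], [0.08, 2.57], [-1.32, 4.46], [0.12, 2], [-2.74, 2.74]. Speed limits (rad/s): [2.22, 2.22, 3.01, 3.01, 3.14, 3.14, 3.14].

### API

Orientations are given as a rotation vector (axis times angle).
In Python, from cell import observe, get_image, sign_off gives the robot as it stands.
- The arm moves only by the tool arm_command, never from a script. Its argument "deltas" is a list of rows, each an object with "xyz": the shift along the tool's x, y, z in cm, a list of three; "turn": the turn about the tool's z in degrees; "jaw": the closure in counts, from 0 (fully open) to 255 (shut). A call has 1 to 5 rows; each row is the pose to reach, as a shift and turn from the pose measured when the call began, along the tool's axes at that moment; what a row does not reach only later rows make up. A row lasts 1/12 s, in which the tool goes at most 41.7 mm and 7.16 degrees, less where a joint would pass 70% of its speed; a pose out of reach is approached as far as the arm can. A call with a gripper value outside its range is refused whole. The fingers move at their own pace and stop on an object; "force" is the grip in N (left out, the last holds). Time passes only in rows, so rows that repeat a pose let the fingers close. It gives the time, the measured TCP pose, the force and the opening at its end, in the units of the state.
- observe(): the state, without advancing time (a new reading comes with each control period).
- get_image(name): name is "scene" or "top" or "wrist"; returns a dict with "frame" (480x640x3 uint8, red, green, blue), "depth" (480x640 float32, m along the optical axis (not along the pixel's ray), 0 where there is no reading), "camera_matrix" (3x3 intrinsics, pixels), "cam_to_world" (4x4, takes a point from camera to world coordinates). Camera axes: x right, y up, looking along -z (the intrinsics and any distortion apply to the point x, -y, -z); pixel columns grow to the right and rows downward; lengths in m; the calibration is good to about 2 mm. A picture is of the moment at which its call begins.
- sign_off(): hands the job in, once; it reports no verdict.
The state is a dict: "clock": time; "joints": joint angles; "dq": joint speeds; "joint_efforts": joint torques, N m; "position": TCP position; "ee_rot": TCP orientation; "force": force on the tool from outside, world axes, zero at the start; "ft_torque": the same for the moment, N m; "width": opening from 0.0 (shut) to 1.0 (fully open).
Only numpy, scipy, OpenCV 4.12 (cv2) and the standard library are available. Lean on these libraries where they do the work, as an engineer would, in place of code of your own. Each camera call takes 0.05 s, during which the arm holds its last target.

## Working session

There is one attempt and no reset: what is moved stays moved. The work goes in short steps, Python scripts to look and compute and a tool call to move; the robot and the scene stay as the last step left them, time stands still between calls to the robot, and variables do not carry over. Pictures are saved under pics/ and viewed, and the job is handed in when it is done.

Besides the shell and the picture viewer there is one more tool, called after "Request:" by a JSON object that holds its "method" and its "body", one argument or row to a line. arm_command: Moves the arm, as the interface text tells. Its arguments: {"type":"object","properties":{"deltas":{"type":"array","items":{"type":"object","properties":{"xyz":{"type":"array","items":{"type":"number"}},"turn":{"type":"number"},"jaw":{"type":"number"}}}},"force":{"type":"number"}},"required":["deltas"]}

```bash
ls; mkdir -p pics; cat > h.py <<'E'
import numpy as np, cv2
from cell import observe, get_image, sign_off
from scipy.spatial.transform import Rotation as R
def save(im,name): cv2.imwrite('pics/'+name+'.png',cv2.cvtColor(im['frame'],cv2.COLOR_RGB2BGR))
def ray(im,u,v):
    K=im['camera_matrix'];T=im['cam_to_world']
    d=np.array([(u-K[0,2])/K[0,0],-(v-K[1,2])/K[1,1],-1.])
    return T[:3,3],T[:3,:3]@d
def onz(im,u,v,z):
    o,d=ray(im,u,v); return o+d*(z-o[2])/d[2]
def dep(im,u,v):
    o,d=ray(im,u,v); return o+d*im['depth'][int(v),int(u)]
def cloud(im):
    K=im['camera_matrix'];T=im['cam_to_world']
    v,u=np.mgrid[:480,:640]; z=im['depth']
    p=np.stack([(u-K[0,2])/K[0,0]*z,-(v-K[1,2])/K[1,1]*z,-z],-1)
    return p@T[:3,:3].T+T[:3,3]
def proj(im,p):
    K=im['camera_matrix'];T=im['cam_to_world']
    c=T[:3,:3].T@(np.array(p)-T[:3,3]); return K[0,0]*c[0]/-c[2]+K[0,2], -K[1,1]*c[1]/-c[2]+K[1,2]
E
python3 - <<'E'
from h import *
print(observe())
for n in ['scene','top','wrist']:
    im=get_image(n); save(im,n+'0'); print(n,im['camera_matrix'].tolist(),im['cam_to_world'].round(4).tolist(), im['depth'].min(),im['depth'].max())
    np.savez('/tmp/'+n+'0.npz',**im)
print([k for k in im])
E
```

```text
pics
{'clock': 0.0, 'joints': array([-1.4496071 ,  0.43523722,  0.02495716,  1.57408699, -0.01160829,
        1.13402673, -0.07507581]), 'dq': array([ 6.85391919e-04,  6.85878707e-05, -1.56103883e-03, -2.56133801e-03,
       -1.37600275e-05, -8.82937685e-04, -3.49235099e-04]), 'joint_efforts': array([-1.96187120e-04, -6.67849445e+01,  9.84974876e-01, -3.14467335e+01,
       -6.05249894e-02,  4.24798939e-02,  1.34370885e-04]), 'position': array([0.13863323, 0.60889815, 0.22593987]), 'ee_rot': array([-3.50842830e-01, -3.12189106e+00,  2.53299671e-03]), 'force': array([ 1.33639085,  0.29815941, -0.18795656]), 'ft_torque': array([ 0.02738547,  0.02231626, -0.00667346]), 'width': 1.002334231620353}
scene [[578.0893062918461, 0.0, 326.11519544182687], [0.0, 578.0893062918461, 242.55829715854034], [0.0, 0.0, 1.0]] [[0.3087, -0.7246, 0.6161, 1.2774], [0.9509, 0.2217, -0.2158, -0.2474], [0.0198, 0.6525, 0.7575, 0.9604], [0.0, 0.0, 0.0, 1.0]] 0.0 3.5780165
top [[454.5120396141521, 0.0, 320.91015607199336], [0.0, 454.5120396141521, 242.210957025192], [0.0, 0.0, 1.0]] [[-0.0274, 0.9957, -0.0879, 0.5095], [-0.9996, -0.0282, -0.0076, -0.0303], [-0.0101, 0.0877, 0.9961, 1.0023], [0.0, 0.0, 0.0, 1.0]] 0.0 1.8720729
wrist [[386.4940397034816, 0.0, 321.7644809982583], [0.0, 386.4940397034816, 234.06546523142526], [0.0, 0.0, 1.0]] [[0.2217, -0.9279, -0.2996, 0.058], [0.9751, 0.2103, 0.0701, 0.6271], [-0.0021, -0.3077, 0.9515, 0.3849], [0.0, 0.0, 0.0, 1.0]] 0.0 0.48411855
['frame', 'depth', 'camera_matrix', 'cam_to_world']
```

View pics/scene0.png

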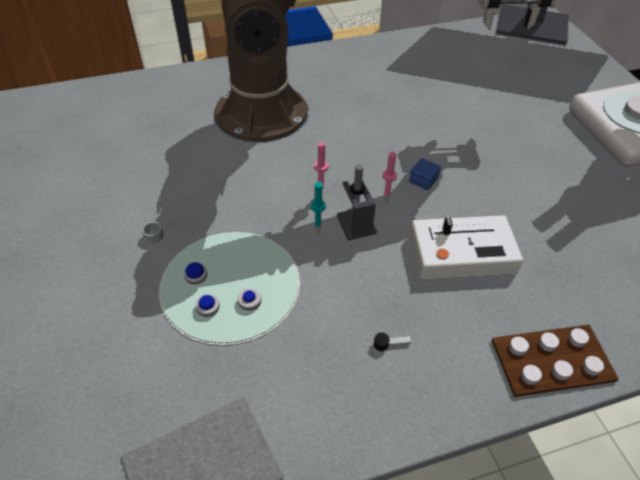

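View pics/top0.png

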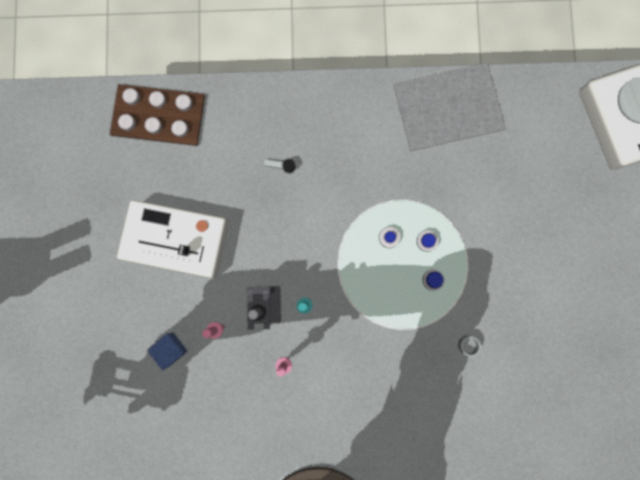

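View pics/wrist0.png

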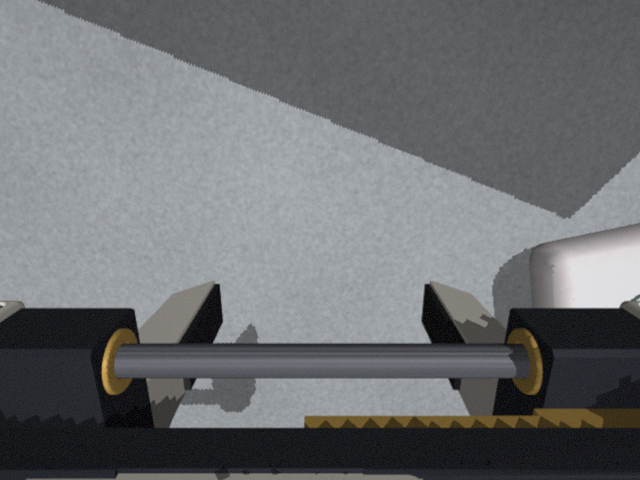

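```bash
python3 - <<'E'
from h import *
im=dict(np.load('/tmp/top0.npz')); sc=dict(np.load('/tmp/scene0.npz'))
for n,u,v,z in [('fader cap',185,250,.087),('mark',169,234,.05),('pad',202,226,.054),('bar',201,254,.05),('corner',129,201,.05),('c2',224,216,.05),('c3',210,277,.05),('c4',118,259,.05),('probe top',255,315,.166)]:
    print(n,onz(im,u,v,z).round(3),dep(im,u,v).round(3))
for n,u,v,z in [('fader',447,221,.087),('pad',442,254,.054),('probe top',359,166,.166)]:
    print('s',n,onz(sc,u,v,z).round(3),dep(sc,u,v).round(3))
for nm,i in (('top',im),('scene',sc)):
    hsv=cv2.cvtColor(i['frame'],cv2.COLOR_RGB2HSV)
    m=((hsv[...,0]>112)&(hsv[...,0]<130)&(hsv[...,1]>180)).astype('uint8')
    n,l,st,c=cv2.connectedComponentsWithStats(m)
    for k in range(1,n):
        if st[k,4]>15: print(nm,st[k],c[k].round(1),onz(i,*c[k],.030).round(3),dep(i,*c[k]).round(3))
o=observe(); W=dict(np.load('/tmp/wrist0.npz'))
Rt=R.from_rotvec(o['ee_rot']).as_matrix(); print(Rt.round(3)); print(Rt.T@(W['cam_to_world'][:3,3]-o['position']))
print((Rt.T@W['cam_to_world'][:3,:3]).round(3))
big=cv2.resize(im['frame'][180:380,100:500],(800,400),interpolation=cv2.INTER_CUBIC)
cv2.imwrite('pics/topz.png',big[...,::-1])
E
```

```text
fader cap [0.582 0.252 0.087] [0.583 0.254 0.081]
mark [0.62  0.298 0.05 ] [0.62  0.297 0.05 ]
pad [0.635 0.226 0.054] [0.635 0.226 0.054]
bar [0.576 0.23  0.05 ] [0.576 0.23  0.051]
corner [0.693 0.383 0.05 ] [ 0.703  0.406 -0.002]
c2 [0.655 0.181 0.05 ] [ 0.663  0.192 -0.001]
c3 [0.527 0.211 0.05 ] [0.527 0.212 0.047]
c4 [0.57  0.405 0.05 ] [0.573 0.427 0.002]
probe top [0.453 0.1   0.166] [0.454 0.1   0.166]
s fader [0.584 0.259 0.087] [0.586 0.258 0.09 ]
s pad [0.639 0.228 0.054] [0.639 0.228 0.055]
s probe top [0.454 0.107 0.166] [0.455 0.107 0.167]
top [424 236   8   9  38] [427.5 240. ] [ 0.594 -0.251  0.03 ] [ 0.593 -0.25   0.034]
scene [187 263  16  15 190] [194.3 270. ] [ 0.512 -0.261  0.03 ] [ 0.521 -0.261  0.04 ]
scene [244 291  10  10  80] [248.5 296. ] [ 0.608 -0.171  0.03 ] [ 0.607 -0.171  0.03 ]
scene [200 296  14  13 144] [206.3 302. ] [ 0.597 -0.252  0.03 ] [ 0.6   -0.252  0.033]
[[-0.975  0.222 -0.   ]
 [ 0.222  0.975 -0.001]
 [-0.    -0.001 -1.   ]]
[ 0.08267792 -0.00049716 -0.1587272 ]
[[ 0.     0.951  0.308]
 [ 1.    -0.001  0.001]
 [ 0.001  0.308 -0.951]]
```

View pics/topz.png

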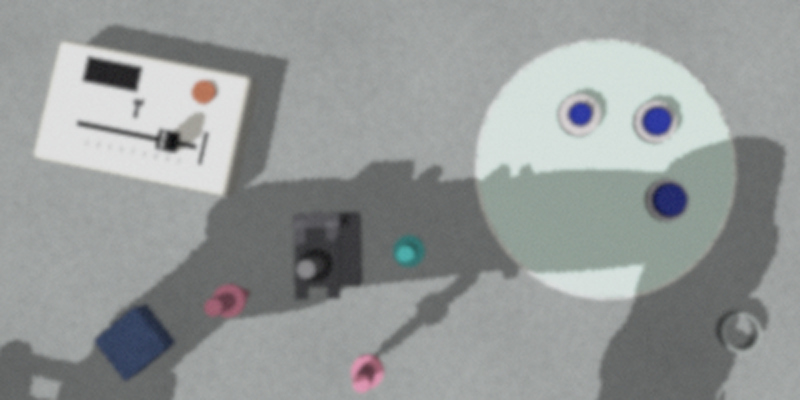

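Request:
{"method": "arm_command", "body": {
  "deltas": [
    {"xyz":[-18,-8,-2]},
    {"xyz":[-18,-8,-2]},
    {"xyz":[-18,-8,-2]},
    {"xyz":[-18,-8,-2]},
    {"xyz":[-18,-8,-2]}
  ]
}}

```text
schema error: expected keys xyz, turn, jaw
```

Request:
{"method": "arm_command", "body": {
  "deltas": [
    {"xyz":[-16,-7,0]},
    {"xyz":[-16,-7,0]},
    {"xyz":[-16,-7,0]},
    {"xyz":[-16,-7,0]},
    {"xyz":[-16,-7,0]}
  ]
}}

```text
schema error: expected keys xyz, turn, jaw
```

```bash
cat >> h.py <<'E'
def go(x,y,z):
    o=observe();Rt=R.from_rotvec(o['ee_rot']).as_matrix()
    print('t',round(o['clock'],2),'pos',o['position'].round(4),'yang',np.degrees(np.arctan2(Rt[1,1],Rt[0,1])).round(2),'tilt',Rt[:2,2].round(4),'F',o['force'].round(2),'w',round(o['width'],3))
    d=np.array([x,y,z])-o['position']; print('tool cm',(Rt.T@d*100).round(2))
E
python3 -c "
from h import *
go(.575,.29,.25)"
```

```text
t 0.15 pos [0.1387 0.609  0.2261] yang 77.17 tilt [-0.0002 -0.0012] F [ 0.34 -0.34 -0.28] w 0.996
tool cm [-49.63 -21.42  -2.36]
```

Request:
{"method": "arm_command", "body": {
  "deltas": [
    {"xyz":[-18,-8,-2],"turn":0,"jaw":0},
    {"xyz":[-18,-8,-2],"turn":0,"jaw":0},
    {"xyz":[-18,-8,-2],"turn":0,"jaw":0},
    {"xyz":[-18,-8,-2],"turn":0,"jaw":0},
    {"xyz":[-18,-8,-2],"turn":0,"jaw":0}
  ]
}}

```text
clock: 0.57
position: [0.2995, 0.4883, 0.2465]
ee_rot: [0.355, 3.12, -0.003]
force: [0.6, -0.2, -0.6]
width: 1.002
```

Request:
{"method": "arm_command", "body": {
  "deltas": [
    {"xyz":[-16,-7,0],"turn":0,"jaw":0},
    {"xyz":[-16,-7,0],"turn":0,"jaw":0},
    {"xyz":[-16,-7,0],"turn":0,"jaw":0},
    {"xyz":[-16,-7,0],"turn":0,"jaw":0},
    {"xyz":[-16,-7,0],"turn":0,"jaw":0}
  ]
}}

```text
clock: 0.98
position: [0.4456, 0.3781, 0.2469]
ee_rot: [0.367, 3.116, -0.007]
force: [0.0, -0.9, -0.3]
width: 1.001
```

```bash
python3 -c "
from h import *
go(.575,.29,.25)"
```

```text
t 0.98 pos [0.4456 0.3781 0.2469] yang 76.55 tilt [ 0.0037 -0.0047] F [ 0.03 -0.89 -0.26] w 1.001
tool cm [-14.64  -5.56  -0.22]
```

Request:
{"method": "arm_command", "body": {
  "deltas": [
    {"xyz":[-14.6,-5.6,0],"turn":-2.7,"jaw":0},
    {"xyz":[-14.6,-5.6,0],"turn":-2.7,"jaw":0},
    {"xyz":[-14.6,-5.6,0],"turn":-2.7,"jaw":0},
    {"xyz":[-14.6,-5.6,0],"turn":-2.7,"jaw":0},
    {"xyz":[-14.6,-5.6,0],"turn":-2.7,"jaw":0}
  ]
}}

```text
clock: 1.4
position: [0.5812, 0.2812, 0.2474]
ee_rot: [0.31, 3.118, -0.014]
force: [-0.4, -1.2, 0.3]
width: 1.001
```

```bash
python3 -c "
from h import *
go(.575,.29,.25)
im=get_image('wrist');save(im,'w1');np.savez('/tmp/w1.npz',**im)
go(.575,.29,.25)
"
```

```text
t 1.4 pos [0.5812 0.2812 0.2474] yang 78.63 tilt [ 0.0073 -0.0097] F [-0.35 -1.22  0.27] w 1.001
tool cm [ 0.78  0.74 -0.27]
t 1.45 pos [0.5781 0.2847 0.2472] yang 78.79 tilt [ 0.0049 -0.0076] F [-0.39  0.42  0.16] w 1.003
tool cm [ 0.41  0.46 -0.29]
```

View pics/w1.png

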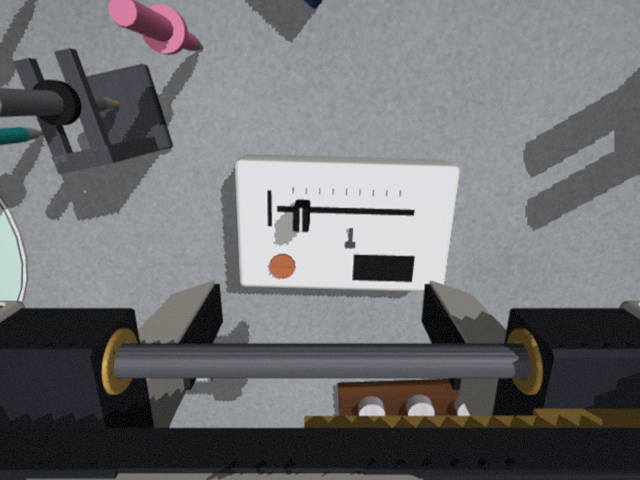

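Request:
{"method": "arm_command", "body": {
  "deltas": [
    {"xyz":[0.4,0.5,2],"turn":-0.6,"jaw":0},
    {"xyz":[0.4,0.5,2],"turn":-0.6,"jaw":0},
    {"xyz":[0.4,0.5,2],"turn":-0.6,"jaw":0},
    {"xyz":[0.4,0.5,2],"turn":-0.6,"jaw":0},
    {"xyz":[0.4,0.5,2],"turn":-0.6,"jaw":0}
  ]
}}

```text
clock: 1.87
position: [0.5751, 0.2909, 0.228]
ee_rot: [0.288, 3.122, -0.01]
force: [-0.4, -0.9, 0.1]
width: 1.003
```

```bash
python3 -c "
from h import *
im=get_image('wrist');im=get_image('wrist');np.savez('/tmp/w1.npz',**im)
go(.575,.29,.25)
c=im['frame'][150:310,230:470]
cv2.imwrite('pics/w1z.png',cv2.resize(c,(720,480),interpolation=cv2.INTER_CUBIC)[...,::-1])
"
```

```text
t 1.97 pos [0.5753 0.2907 0.228 ] yang 79.42 tilt [ 0.0059 -0.0069] F [1.09 0.25 0.21] w 1.002
tool cm [ 0.   -0.09 -2.2 ]
```

View pics/w1z.png

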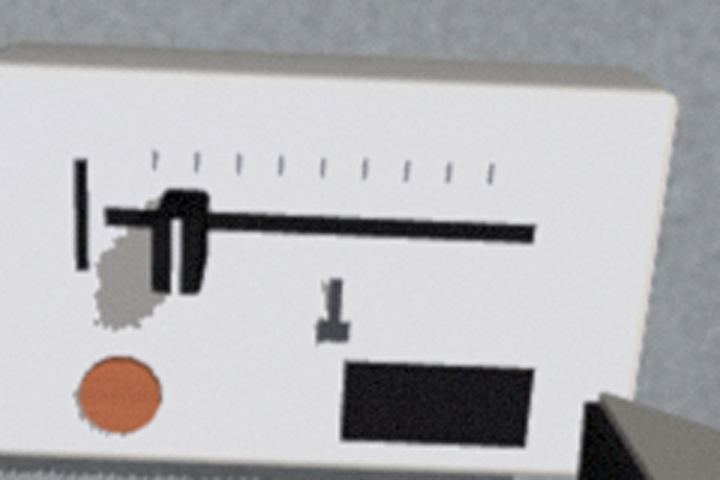

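```bash
python3 - <<'E'
from h import *
im=dict(np.load('/tmp/w1.npz'))
g=cv2.cvtColor(im['frame'],cv2.COLOR_RGB2GRAY)
# mark
def comp(x0,x1,y0,y1,th):
    m=np.zeros_like(g); m[y0:y1,x0:x1]=(g[y0:y1,x0:x1]<th); return m
M=comp(330,352,240,268,140); ys,xs=np.nonzero(M)
for r in range(240,268):
    s=xs[ys==r]
    if len(s):
        # subpixel weighted
        w=np.clip(215-g[r,330:352].astype(float),0,None); u=(w*np.arange(330,352)).sum()/w.sum()
        print(r,s.min(),s.max(),u.round(2),onz(im,u,r,.05)[:2].round(4))
# slot line
P=[]
for u in range(305,405,5):
    col=g[210:240,u].astype(float); w=np.clip(150-col,0,None); 
    if w.sum()>0: P.append(onz(im,u,(w*np.arange(210,240)).sum()/w.sum(),.05)[:2])
P=np.array(P); c=P.mean(0); d=np.linalg.svd(P-c)[2][0]; d*=np.sign(d[1]); print('slot',c,d,np.degrees(np.arctan2(d[1],d[0])), ((P-c)@[-d[1],d[0]]).round(4))
n=np.array([d[1],-d[0]])
def st(p): q=np.array(p[:2])-c; return (q@d).round(4),(q@n).round(4)
hsv=cv2.cvtColor(im['frame'],cv2.COLOR_RGB2HSV)
m=(((hsv[...,0]<15))&(hsv[...,1]>120)&(np.arange(480)[:,None]<300)).astype('uint8')
k,l,s,cc=cv2.connectedComponentsWithStats(m); i=1+np.argmax(s[1:,4]); pad=onz(im,*cc[i],.054); print('pad',s[i],pad,st(pad))
# black bar
M=comp(253,262,200,242,110); ys,xs=np.nonzero(M); b=onz(im,xs.mean(),ys.mean(),.05); print('bar',b,st(b))
# slot ends
for r in [222,]:
    print(g[r,258:290]); 
row=g[227,395:415]; print(row)
for r in range(222,250,2): print(r,g[r,278:302])
E
```

```text
243 340 343 341.41 [0.6138 0.3004]
244 340 343 341.1 [0.6147 0.2999]
245 339 343 340.76 [0.6156 0.2995]
246 339 343 340.69 [0.6166 0.2992]
247 339 343 340.82 [0.6176 0.2992]
248 339 343 340.87 [0.6186 0.2991]
249 339 343 340.87 [0.6195 0.2989]
250 339 343 340.91 [0.6205 0.2988]
251 339 343 340.89 [0.6215 0.2986]
252 339 343 340.84 [0.6225 0.2984]
253 339 343 340.9 [0.6235 0.2983]
254 339 343 341.05 [0.6245 0.2982]
255 340 342 340.77 [0.6254 0.2978]
256 337 342 340.13 [0.6263 0.2971]
257 336 343 340.33 [0.6273 0.2971]
258 336 346 340.58 [0.6284 0.2971]
259 335 345 340.47 [0.6293 0.2969]
260 336 345 340.5 [0.6303 0.2967]
261 336 345 340.48 [0.6313 0.2965]
262 336 345 340.44 [0.6323 0.2963]
263 336 345 340.43 [0.6333 0.2961]
slot [0.59881306 0.31317268] [0.22281408 0.97486096] 77.12562840355402 [ 0.      0.0001  0.0001 -0.0001 -0.0001 -0.      0.0001  0.0001 -0.0001
 -0.0001 -0.      0.0001  0.0001 -0.     -0.0001 -0.0001  0.0001  0.0001
 -0.     -0.    ]
pad [257 270  26  24 492] [0.63791797 0.22734655 0.054     ] (np.float64(-0.075), np.float64(0.0572))
bar [0.57860949 0.22832766 0.05
[... 981 characters left out ...]
  28  26  23  17  50 155 216 190 106  33  24  22  23  10
  25  18  70 197 224 220]
238 [151 150  88  33  27  27  27  19  54 152 213 178  96  32  28  30  16  23
  11  31 120 205 224 224]
240 [152 151  89  32  22  25  27  22  62 173 218 169  89  31  23  29  30  11
  17  61 178 219 222 222]
242 [148 151  92  29  19   9  29  20  64 199 224 165  80  30  23  30  28  21
  18  83 196 223 222 220]
244 [150 147  85  29  21  30  16  20  63 200 222 164  81  30  29  24  28  23
  49 152 211 224 221 221]
246 [151 148 107  56  35  30  31  24  62 196 226 163  76  30  20  31  28  29
  95 200 222 223 218 221]
248 [149 153 151 145 139 129 135 161 177 213 223 204 175 164 165 162 164 176
 212 221 221 220 220 221]
```

```bash
python3 - <<'E'
from h import *
im=dict(np.load('/tmp/w1.npz'))
g=cv2.cvtColor(im['frame'],cv2.COLOR_RGB2GRAY).astype(float)
c=np.array([0.59881306,0.31317268]);d=np.array([0.22281408,0.97486096]);n=np.array([d[1],-d[0]])
st=lambda p:((p[:2]-c)@d*1000,(p[:2]-c)@n*1000)
print('slot ends',st(onz(im,264.3,222,.05)),st(onz(im,407.8,227,.05)))
for r in (226,232,238,244):
    w=np.clip(g[r,284:294]-35,0,None);u=(w*np.arange(284,294)).sum()/w.sum()
    print(u,onz(im,u,r,.087),st(onz(im,u,r,.087)),dep(im,u,r)[2])
print(st(onz(im,340.9,250,.05)), st(onz(im,340.7,253,.05)))
# cap edges along slot at row 234: left ~281?, right ~297.5
print(st(onz(im,280,238,.087)),st(onz(im,297,238,.087)))
q=c+d*0.0; 
cl=cloud(im); print('tester top z',np.median(cl[255:262,300:330,2]),cl[280,268])
print(im['frame'].shape)
# rim: tester outline edges
E
```

```text
slot ends (np.float64(-80.2030939517315), np.float64(0.2574717039161792)) (np.float64(50.32974144395357), np.float64(-0.5466660237735556))
288.2595281306715 [0.57830042 0.26115934 0.087     ] (np.float64(-55.27628119987283), np.float64(-8.407668764655005)) 0.08680719825600852
288.28288288288286 [0.58330648 0.26010488 0.087     ] (np.float64(-55.18881258911689), np.float64(-3.2925065265794973)) 0.08830909185127994
288.2123552123552 [0.58835027 0.25896387 0.087     ] (np.float64(-55.17730603762586), np.float64(1.8787217133844465)) 0.0877596814813823
288.0 [0.59342527 0.25769613 0.087     ] (np.float64(-55.28240157490728), np.float64(7.108607347265251)) 0.08678452545847598
(np.float64(-9.202562403135962), np.float64(24.381686578655888)) (np.float64(-9.221041301847901), np.float64(27.369271017205296))
(np.float64(-61.90198487192085), np.float64(2.166626113769916)) (np.float64(-47.98366263231542), np.float64(1.5707394822285714))
tester top z 0.050788759857274435 [0.63637244 0.2261612  0.05405236]
(480, 640, 3)
```

```bash
python3 -c "
from h import *
go(.586,.2595,.12)"
```

```text
t 1.97 pos [0.5753 0.2907 0.228 ] yang 79.42 tilt [ 0.0059 -0.0069] F [1.09 0.25 0.21] w 1.002
tool cm [-1.55 -2.81 10.83]
```

Request:
{"method": "arm_command", "body": {
  "deltas": [
    {"xyz":[-0.8,-1.4,4],"turn":2.3,"jaw":0},
    {"xyz":[-1.55,-2.8,7],"turn":2.3,"jaw":0},
    {"xyz":[-1.55,-2.8,10],"turn":2.3,"jaw":0},
    {"xyz":[-1.55,-2.8,10],"turn":2.3,"jaw":0},
    {"xyz":[-1.55,-2.8,10],"turn":2.3,"jaw":0}
  ]
}}

```text
clock: 2.38
position: [0.5851, 0.2597, 0.1279]
ee_rot: [0.352, 3.117, -0.011]
force: [0.7, -0.6, 1.4]
width: 0.999
```

```bash
python3 -c "
from h import *
go(.586,.2595,.058)"
```

```text
t 2.38 pos [0.5851 0.2597 0.1279] yang 77.13 tilt [ 0.0035 -0.0077] F [ 0.69 -0.62  1.38] w 0.999
tool cm [-0.05  0.04  6.99]
```

Request:
{"method": "arm_command", "body": {
  "deltas": [
    {"xyz":[0,0,2.5],"turn":0,"jaw":0},
    {"xyz":[0,0,5],"turn":0,"jaw":0},
    {"xyz":[0,0,7],"turn":0,"jaw":0},
    {"xyz":[0,0,7],"turn":0,"jaw":0},
    {"xyz":[0,0,7],"turn":0,"jaw":0}
  ],
  "force": 10
}}

```text
clock: 2.8
position: [0.5859, 0.2604, 0.0595]
ee_rot: [0.35, 3.117, -0.01]
force: [-0.1, -0.1, -0.4]
width: 1.001
```

Request:
{"method": "arm_command", "body": {
  "deltas": [
    {"xyz":[0,0,0],"turn":0,"jaw":255},
    {"xyz":[0,0,0],"turn":0,"jaw":255},
    {"xyz":[0,0,0],"turn":0,"jaw":255},
    {"xyz":[0,0,0],"turn":0,"jaw":255},
    {"xyz":[0,0,0],"turn":0,"jaw":255}
  ]
}}

```text
clock: 3.22
position: [0.5862, 0.2606, 0.0602]
ee_rot: [0.35, 3.116, -0.009]
force: [-0.4, -1.1, -0.3]
width: 0.687
```

Request:
{"method": "arm_command", "body": {
  "deltas": [
    {"xyz":[0,0,0],"turn":0,"jaw":255},
    {"xyz":[0,0,0],"turn":0,"jaw":255},
    {"xyz":[0,0,0],"turn":0,"jaw":255},
    {"xyz":[0,0,0],"turn":0,"jaw":255},
    {"xyz":[0,0,0],"turn":0,"jaw":255}
  ]
}}

```text
clock: 3.63
position: [0.5862, 0.2605, 0.0602]
ee_rot: [0.35, 3.116, -0.009]
force: [0.2, 0.3, 0.2]
width: 0.324
```

```bash
python3 -c "
from h import *
go(.586,.2595,.058)
c=np.array([0.59881306,0.31317268]);d=np.array([0.22281408,0.97486096])
print((observe()['position'][:2]-c)@d)
print('target',c-d*.0092)
im=get_image('wrist');save(im,'w2')"
```

```text
t 3.63 pos [0.5862 0.2605 0.0602] yang 77.19 tilt [ 0.0051 -0.0064] F [0.23 0.31 0.21] w 0.324
tool cm [-0.01 -0.1   0.22]
-0.054135721873361665
target [0.59676317 0.30420396]
```

View pics/w2.png

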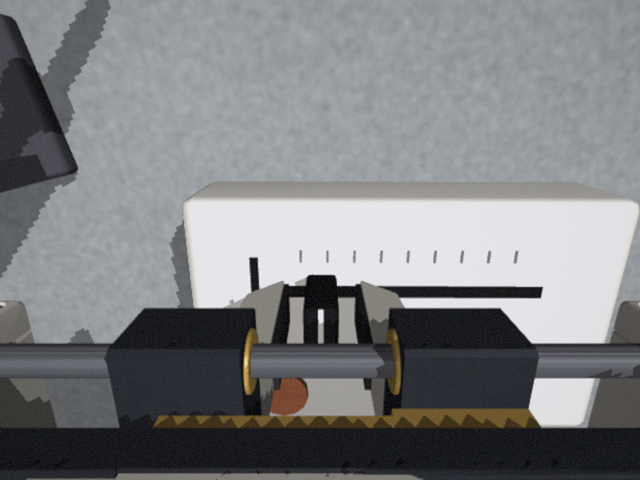

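Request:
{"method": "arm_command", "body": {
  "deltas": [
    {"xyz":[0,0,0],"turn":0,"jaw":255},
    {"xyz":[0,0,0],"turn":0,"jaw":255},
    {"xyz":[0,0,0],"turn":0,"jaw":255},
    {"xyz":[0,0,0],"turn":0,"jaw":255},
    {"xyz":[0,0,0],"turn":0,"jaw":255}
  ]
}}

```text
clock: 4.1
position: [0.5861, 0.2605, 0.0601]
ee_rot: [0.35, 3.116, -0.009]
force: [-0.4, -0.9, 0.4]
width: 0.152
```

```bash
python3 -c "
from h import *
go(.59676,.3042,.060)
c=np.array([0.59881306,0.31317268]);d=np.array([0.22281408,0.97486096])
print((observe()['position'][:2]-c)@d)
"
```

```text
t 4.1 pos [0.5861 0.2605 0.0601] yang 77.19 tilt [ 0.005  -0.0065] F [-0.42 -0.93  0.43] w 0.152
tool cm [-0.07  4.5  -0.01]
-0.054162540859651054
```

Request:
{"method": "arm_command", "body": {
  "deltas": [
    {"xyz":[0,1.5,0],"turn":0,"jaw":255},
    {"xyz":[0,3,0],"turn":0,"jaw":255},
    {"xyz":[0,4.5,0],"turn":0,"jaw":255},
    {"xyz":[0,4.5,0],"turn":0,"jaw":255},
    {"xyz":[0,4.5,0],"turn":0,"jaw":255}
  ]
}}

```text
clock: 4.52
position: [0.5964, 0.3056, 0.0601]
ee_rot: [0.348, 3.116, -0.007]
force: [0.6, 1.6, 1.7]
width: 0.152
```

```bash
python3 -c "
from h import *
im=get_image('wrist');save(im,'w3')
go(.59676,.3042,.060)
c=np.array([0.59881306,0.31317268]);d=np.array([0.22281408,0.97486096])
print((observe()['position'][:2]-c)@d)
"
```

```text
t 4.57 pos [0.5962 0.3046 0.0601] yang 77.2 tilt [ 0.0054 -0.0059] F [-0.1   1.54  2.71] w 0.154
tool cm [-0.06 -0.03  0.01]
-0.008904921616811726
```

View pics/w3.png

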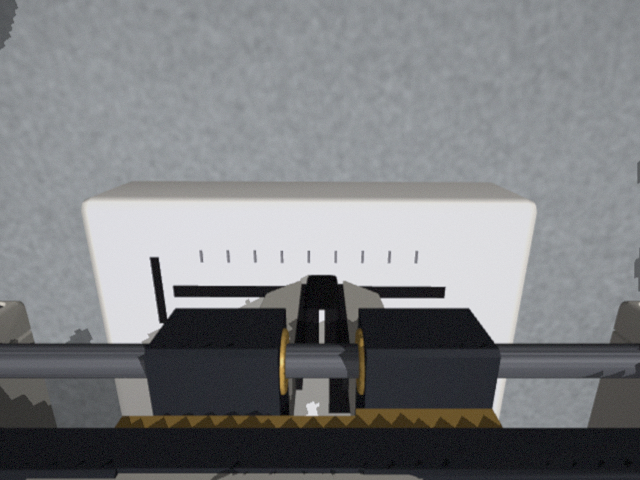

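Request:
{"method": "arm_command", "body": {
  "deltas": [
    {"xyz":[0,0,0],"turn":0,"jaw":100},
    {"xyz":[0,0,0],"turn":0,"jaw":100},
    {"xyz":[0,0,0],"turn":0,"jaw":100},
    {"xyz":[0,0,0],"turn":0,"jaw":100},
    {"xyz":[0,0,0],"turn":0,"jaw":100}
  ]
}}

```text
clock: 4.98
position: [0.5961, 0.3041, 0.06]
ee_rot: [0.35, 3.116, -0.009]
force: [-0.3, 0.0, -0.2]
width: 0.463
```

Request:
{"method": "arm_command", "body": {
  "deltas": [
    {"xyz":[0,0,-3.5],"turn":0,"jaw":100},
    {"xyz":[0,0,-7],"turn":0,"jaw":100},
    {"xyz":[0,0,-10.5],"turn":0,"jaw":100},
    {"xyz":[0,0,-10.5],"turn":0,"jaw":100},
    {"xyz":[0,0,-10.5],"turn":0,"jaw":100}
  ]
}}

```text
clock: 5.4
position: [0.5969, 0.3053, 0.1676]
ee_rot: [0.35, 3.113, -0.004]
force: [-0.8, -0.2, -1.2]
width: 0.607
```

Request:
{"method": "arm_command", "body": {
  "deltas": [
    {"xyz":[2,0,-3],"turn":0,"jaw":100},
    {"xyz":[2,0,-6],"turn":0,"jaw":100},
    {"xyz":[2,0,-6],"turn":0,"jaw":100},
    {"xyz":[2,0,-6],"turn":0,"jaw":100},
    {"xyz":[2,0,-6],"turn":0,"jaw":100}
  ]
}}

```text
clock: 5.82
position: [0.5763, 0.3095, 0.226]
ee_rot: [0.35, 3.114, -0.006]
force: [-0.9, 0.3, -0.0]
width: 0.609
```

```bash
python3 -c "
from h import *
im=get_image('wrist');im=get_image('wrist');save(im,'w4');np.savez('/tmp/w4.npz',**im)
go(.59676,.3042,.060)
c=np.array([0.59881306,0.31317268]);d=np.array([0.22281408,0.97486096])
print(proj(im,[*(c-d*.0092),.087]))
"
```

```text
t 5.92 pos [0.5761 0.3093 0.2254] yang 77.16 tilt [ 0.0066 -0.0055] F [ 0.29 -0.46 -0.69] w 0.609
tool cm [-2.    0.02 16.56]
(np.float64(322.615996642703), np.float64(241.85616321219646))
```

View pics/w4.png

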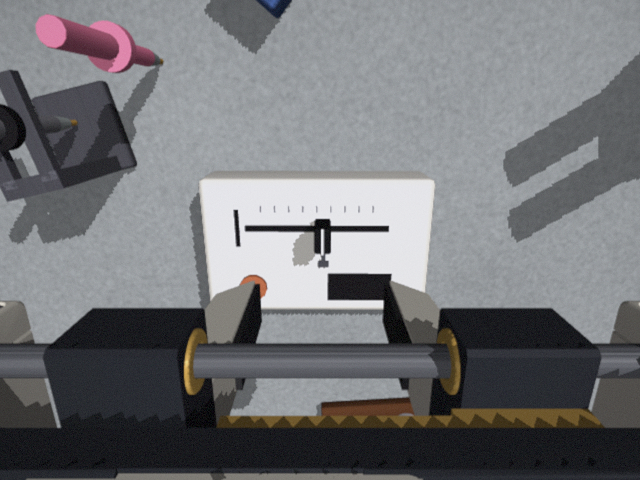

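```bash
python3 - <<'E'
from h import *
im=dict(np.load('/tmp/w4.npz'))
g=cv2.cvtColor(im['frame'],cv2.COLOR_RGB2GRAY).astype(int)
cv2.imwrite('pics/w4z.png',cv2.resize(im['frame'][205:275,285:365],(800,700)[:2],interpolation=cv2.INTER_CUBIC)[:600,:,::-1])
for r in range(226,270,1): print(r,g[r,312:334])
P=[]
for u in list(range(255,310,5))+list(range(335,386,5)):
    col=g[220:238,u].astype(float); w=np.clip(150-col,0,None); P.append(onz(im,u,(w*np.arange(220,238)).sum()/w.sum(),.05)[:2])
P=np.array(P); c=P.mean(0); d=np.linalg.svd(P-c)[2][0]; d*=np.sign(d[1]); print('slot',c,d,np.degrees(np.arctan2(d[1],d[0])))
n=np.array([d[1],-d[0]])
st=lambda p:((p[:2]-c)@d*1000,(p[:2]-c)@n*1000)
for r in range(236,252,3):
    w=np.clip(g[r,319:327]-60,0,None);u=(w*np.arange(319,327)).sum()/w.sum(); print('line',r,u,st(onz(im,u,r,.087)))
for r in range(254,268):
    w=np.clip(190-g[r,314:332],0,None)
    if w.sum()>0:u=(w*np.arange(314,332)).sum()/w.sum(); print('mark',r,u,st(onz(im,u,r,.05)))
print('ends',st(onz(im,245,229,.05)),st(onz(im,389,229,.05)))
E
```

```text
226 [38 41 15 19 10 15 11 13  5 11  1 24  5 22 18 15  9 19 34 57 63 63]
227 [13  3 16  4 20 15 13 18  8  8 15 12 19 19 10 19 17 14 13 16 20 27]
228 [21 17 10  4 14 15 20 18 24 54 61 47 24  8  3 20 20 25 12 26 35 22]
229 [ 15  18  15  23  27  26  10  18  49 153 174 125  61  27  22  29  15  21
  25  24  22  27]
230 [ 24  22  14  24  28  27  28  19  75 209 237 177  86  30  25  31  34  20
  16  34  35  37]
231 [ 63  51  29  23  21  30  29  16  73 212 236 177  87  35  28  30  28  22
  35  90 101 101]
232 [127 102  54  26  21  23  29  28  68 213 233 175  84  19  21  29  28  22
  57 165 191 192]
233 [161 134  81  25  24  37  22  20  74 212 235 177  86  31  24  23  21  22
  71 209 235 233]
234 [162 135  68  30  24  26  21  23  68 212 234 171  86  30  25  28  24  26
  75 213 232 231]
235 [159 135  75  13  27  26  27  21  71 212 236 176  84  29  28  31  24  19
  70 211 233 231]
236 [157 133  72  27  30  26  30  25  74 208 235 176  86  28  22  26  29  17
  71 211 231 231]
237 [159 133  73  33  28  35  31  15  71 214 235 174  89  36  24  26  27   7
  70 208 233 231]
238 [159 133  73  22  29  22 
[... 4318 characters left out ...]
64(31.961585089586755))
mark 262 322.87358326068005 (np.float64(2.66664621602963), np.float64(32.96676621057085))
mark 263 322.74330164217804 (np.float64(2.5465994337168354), np.float64(33.97402718861157))
mark 264 322.7621145374449 (np.float64(2.56553544426456), np.float64(34.98273069443381))
mark 265 322.73757628596337 (np.float64(2.5439965468868344), np.float64(35.99331186608294))
mark 266 322.6478260869565 (np.float64(2.4614301346611382), np.float64(37.00582725091439))
mark 267 321.8577235772358 (np.float64(1.7231266817777096), np.float64(38.02174485048602))
ends (np.float64(-67.9733859704765), np.float64(0.841384025284982)) (np.float64(62.45990762199384), np.float64(0.5853501994683108))
```

View pics/w4z.png

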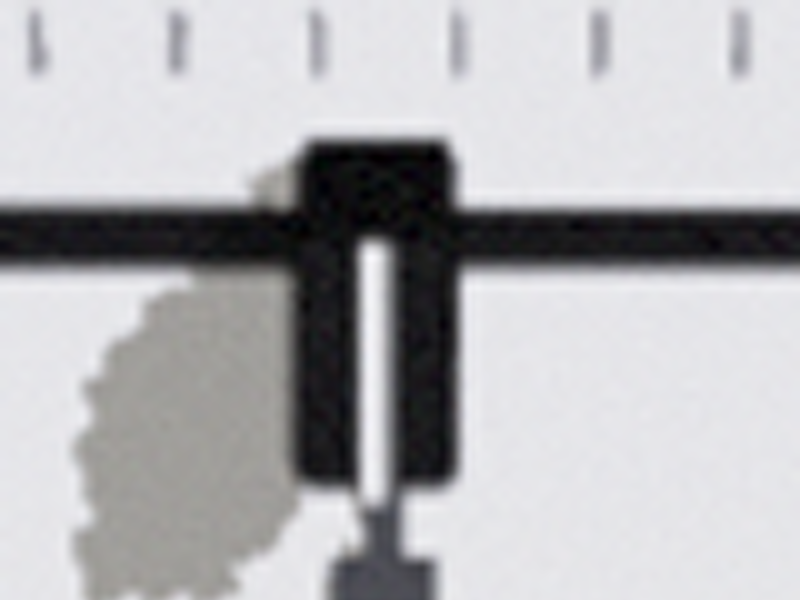

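```bash
python3 -c "
from h import *
go(.41,.105,.28)
im=dict(np.load('/tmp/top0.npz'))
for n,u,v in (('teal',302,307),('pink1',210,331),('pink2',282,369),('probe',255,315)): print(n,dep(im,u,v).round(3))
"
```

```text
t 5.92 pos [0.5761 0.3093 0.2254] yang 77.16 tilt [ 0.0066 -0.0055] F [ 0.29 -0.46 -0.69] w 0.609
tool cm [ 11.61 -23.64  -5.46]
teal [0.465 0.015 0.151]
pink1 [0.425 0.187 0.148]
pink2 [0.353 0.054 0.15 ]
probe [0.454 0.1   0.166]
```

Request:
{"method": "arm_command", "body": {
  "deltas": [
    {"xyz":[2.5,-5,-3],"turn":0,"jaw":100},
    {"xyz":[4.5,-9,-5.5],"turn":0,"jaw":100},
    {"xyz":[6,-12,-5.5],"turn":0,"jaw":100},
    {"xyz":[6,-12,-5.5],"turn":0,"jaw":100},
    {"xyz":[6,-12,-5.5],"turn":0,"jaw":100}
  ]
}}

```text
clock: 6.33
position: [0.4888, 0.2016, 0.281]
ee_rot: [0.357, 3.115, -0.009]
force: [0.7, -0.1, 0.6]
width: 0.607
```

Request:
{"method": "arm_command", "body": {
  "deltas": [
    {"xyz":[1.5,-4,0],"turn":0,"jaw":100},
    {"xyz":[3.5,-8,0],"turn":0,"jaw":100},
    {"xyz":[5.6,-11.5,0],"turn":0,"jaw":100},
    {"xyz":[5.6,-11.5,0],"turn":0,"jaw":100},
    {"xyz":[5.6,-11.5,0],"turn":0,"jaw":100}
  ]
}}

```text
clock: 6.75
position: [0.4064, 0.1002, 0.2805]
ee_rot: [0.361, 3.116, -0.01]
force: [0.1, 0.2, 0.3]
width: 0.61
```

```bash
python3 -c "
from h import *
im=get_image('wrist');im=get_image('wrist');save(im,'w5');np.savez('/tmp/w5.npz',**im)
go(.41,.105,.28)
"
```

```text
t 6.85 pos [0.4085 0.1028 0.2809] yang 76.93 tilt [ 0.0057 -0.0063] F [ 0.34  0.44 -0.96] w 0.607
tool cm [-0.1   0.24  0.09]
```

View pics/w5.png

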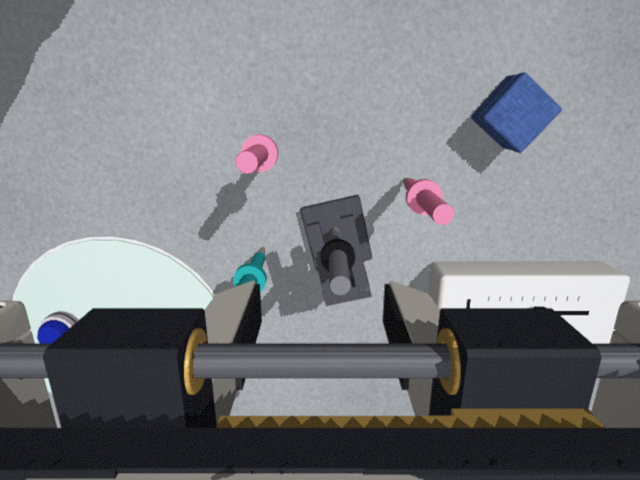

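```bash
cat > circ.py <<'E'
from h import *
def circ(P):
    A=np.c_[2*P,np.ones(len(P))]; s=np.linalg.lstsq(A,(P**2).sum(1),rcond=None)[0]; return s[:2],np.sqrt(s[2]+s[0]**2+s[1]**2)
E
python3 - <<'E'
from h import *
im=dict(np.load('/tmp/w5.npz')); cl=cloud(im); D=im['depth']
Z=cl[...,2]; u0=slice(280,390); sub=cl[190:310,280:390]; d=D[190:310,280:390]
def sel(a,b): return sub[(d>0)&(sub[...,2]>a)&(sub[...,2]<b)]
h=sel(.160,.172); print('top',len(h),np.median(h,0),h.min(0),h.max(0))
c=sel(.104,.112); c=c[np.hypot(c[:,0]-.455,c[:,1]-.105)<.025]; print('collar',len(c),c.min(0),c.max(0))
f=sel(.094,.103); print('fork',len(f),f.min(0),f.max(0)); r=cv2.minAreaRect((f[:,:2]*1000).astype('float32')); print(r)
# handle-top contour by depth mask
m=np.zeros((480,640),'uint8'); m[190:310,280:390]=((sub[...,2]>.158)&(d>0))*255
ct=max(cv2.findContours(m,0,2)[0],key=cv2.contourArea); e=cv2.fitEllipse(ct); print(e, onz(im,*e[0],.166))
c2=dict(np.load('/tmp/w4.npz'))
cv2.imwrite('pics/w5z.png',cv2.resize(im['frame'][180:320,270:410],(600,600),interpolation=cv2.INTER_CUBIC)[...,::-1])
E
```

```text
top 386 [0.4565015  0.1033995  0.16660866] [0.44930043 0.09525229 0.1601799 ] [0.46586009 0.11147721 0.16841293]
collar 558 [0.44177556 0.08758854 0.10400283] [0.47129018 0.1190143  0.11193334]
fork 2081 [0.42376723 0.08020983 0.09401211] [0.50858563 0.1262257  0.1029667 ]
((466.1498107910156, 103.08175659179688), (84.88751983642578, 45.96792221069336), 0.224210724234581)
((339.4172058105469, 283.25006103515625), (21.199935913085938, 23.381168365478516), 173.33570861816406) [0.45619783 0.10345694 0.166     ]
```

View pics/w5z.png

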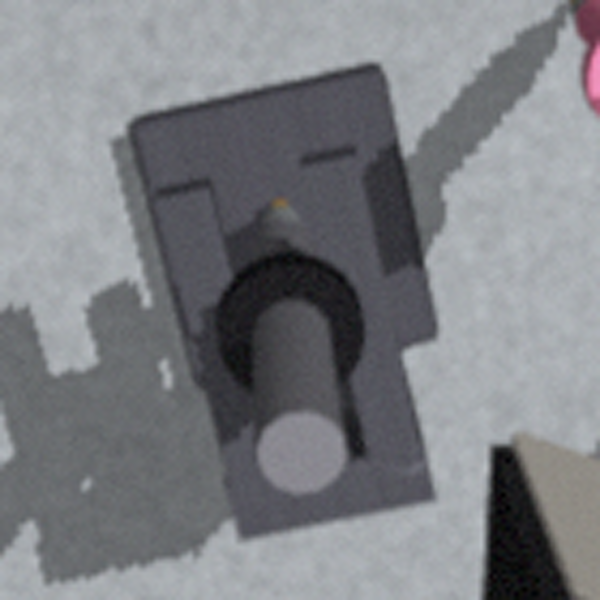

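Request:
{"method": "arm_command", "body": {
  "deltas": [
    {"xyz":[-1,0,1],"turn":-6,"jaw":110},
    {"xyz":[-3,0.5,3],"turn":-13,"jaw":110},
    {"xyz":[-4.6,1.1,5],"turn":-13,"jaw":110},
    {"xyz":[-4.6,1.1,5],"turn":-13,"jaw":110},
    {"xyz":[-4.6,1.1,5],"turn":-13,"jaw":110}
  ],
  "force": 30
}}

```text
clock: 7.27
position: [0.4566, 0.1037, 0.2295]
ee_rot: [0.002, 3.139, -0.013]
force: [-0.3, 0.2, 0.7]
width: 0.567
```

```bash
python3 -c "
from h import *
go(.456,.1034,.118)
"
```

```text
t 7.27 pos [0.4566 0.1037 0.2295] yang 89.94 tilt [ 0.0027 -0.0082] F [-0.29  0.24  0.75] w 0.567
tool cm [ 0.09  0.06 11.15]
```

Request:
{"method": "arm_command", "body": {
  "deltas": [
    {"xyz":[0.1,0.1,2.5],"turn":0,"jaw":110},
    {"xyz":[0.1,0.1,5],"turn":0,"jaw":110},
    {"xyz":[0.1,0.1,7],"turn":0,"jaw":110},
    {"xyz":[0.1,0.1,7],"turn":0,"jaw":110},
    {"xyz":[0.1,0.1,7],"turn":0,"jaw":110}
  ]
}}

```text
clock: 7.68
position: [0.4554, 0.1045, 0.1596]
ee_rot: [0.001, 3.14, -0.014]
force: [0.4, -0.2, 0.3]
width: 0.573
```

```bash
python3 -c "
from h import *
go(.456,.1034,.118)
im=get_image('wrist');save(im,'w6');np.savez('/tmp/w6.npz',**im)
"
```

```text
t 7.68 pos [0.4554 0.1045 0.1596] yang 89.97 tilt [ 0.0012 -0.0087] F [ 0.43 -0.22  0.26] w 0.573
tool cm [-0.05 -0.08  4.16]
```

View pics/w6.png

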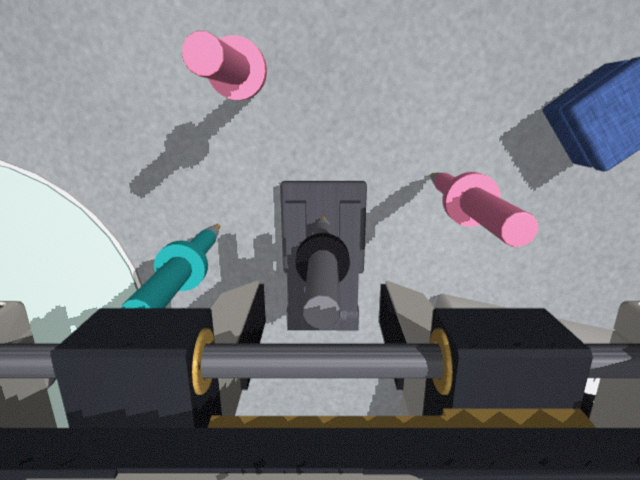

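Request:
{"method": "arm_command", "body": {
  "deltas": [
    {"xyz":[-0.05,-0.1,2],"turn":0,"jaw":110},
    {"xyz":[-0.05,-0.1,4.15],"turn":0,"jaw":110},
    {"xyz":[-0.05,-0.1,4.15],"turn":0,"jaw":110},
    {"xyz":[-0.05,-0.1,4.15],"turn":0,"jaw":150},
    {"xyz":[-0.05,-0.1,4.15],"turn":0,"jaw":150}
  ]
}}

```text
clock: 8.15
position: [0.4578, 0.1038, 0.1207]
ee_rot: [0.001, 3.136, -0.011]
force: [-0.7, -0.8, -0.2]
width: 0.473
```

Request:
{"method": "arm_command", "body": {
  "deltas": [
    {"xyz":[0,0,0],"turn":0,"jaw":255},
    {"xyz":[0,0,0],"turn":0,"jaw":255},
    {"xyz":[0,0,0],"turn":0,"jaw":255},
    {"xyz":[0,0,0],"turn":0,"jaw":255},
    {"xyz":[0,0,0],"turn":0,"jaw":255}
  ]
}}

```text
clock: 8.57
position: [0.4582, 0.1039, 0.1212]
ee_rot: [0.001, 3.136, -0.011]
force: [-0.4, 0.3, 6.7]
width: 0.178
```

Request:
{"method": "arm_command", "body": {
  "deltas": [
    {"xyz":[0,0,0],"turn":0,"jaw":255},
    {"xyz":[0,0,0],"turn":0,"jaw":255},
    {"xyz":[0,0,0],"turn":0,"jaw":255},
    {"xyz":[0,0,0],"turn":0,"jaw":255},
    {"xyz":[0,0,0],"turn":0,"jaw":255}
  ]
}}

```text
clock: 8.98
position: [0.4582, 0.1039, 0.1212]
ee_rot: [0.001, 3.136, -0.011]
force: [-0.9, -0.7, 3.1]
width: 0.18
```

```bash
python3 -c "
from h import *
go(.456,.1034,.118)
im=get_image('wrist');save(im,'w7');np.savez('/tmp/w7.npz',**im)
"
```

```text
t 8.98 pos [0.4582 0.1039 0.1212] yang 89.96 tilt [ 0.0059 -0.0067] F [-0.9  -0.69  3.06] w 0.18
tool cm [ 0.22 -0.05  0.32]
```

View pics/w7.png

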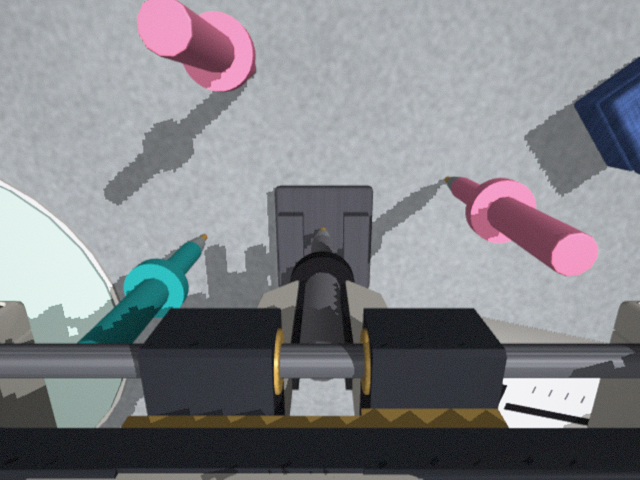

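Request:
{"method": "arm_command", "body": {
  "deltas": [
    {"xyz":[0,0,-2],"turn":0,"jaw":255},
    {"xyz":[0,0,-5],"turn":0,"jaw":255},
    {"xyz":[0,0,-8],"turn":0,"jaw":255},
    {"xyz":[0,0,-11],"turn":0,"jaw":255},
    {"xyz":[0,0,-11],"turn":0,"jaw":255}
  ]
}}

```text
clock: 9.45
position: [0.4601, 0.1053, 0.2361]
ee_rot: [0.002, 3.129, -0.006]
force: [2.1, 0.5, -1.1]
width: 0.179
```

Request:
{"method": "arm_command", "body": {
  "deltas": [
    {"xyz":[0,0,0],"turn":0,"jaw":255},
    {"xyz":[0,0,0],"turn":0,"jaw":255}
  ]
}}

```text
clock: 9.62
position: [0.4602, 0.1053, 0.2361]
ee_rot: [0.001, 3.128, -0.005]
force: [-0.2, 0.4, -1.5]
width: 0.18
```

```bash
python3 -c "
from h import *
im=get_image('wrist');save(im,'w8');np.savez('/tmp/w8.npz',**im)
t=get_image('top');save(t,'t8');np.savez('/tmp/t8.npz',**t)
s=get_image('scene');save(s,'s8');np.savez('/tmp/s8.npz',**s)
go(.637,.227,.22)
cv2.imwrite('pics/w8z.png',cv2.resize(im['frame'][180:340,240:400],(600,600),interpolation=cv2.INTER_CUBIC)[...,::-1])
"
```

```text
t 9.77 pos [0.4593 0.105  0.2349] yang 89.94 tilt [ 0.0108 -0.0047] F [ 0.71 -0.57 -1.34] w 0.182
tool cm [-17.74  12.22   1.62]
```

View pics/w8z.png

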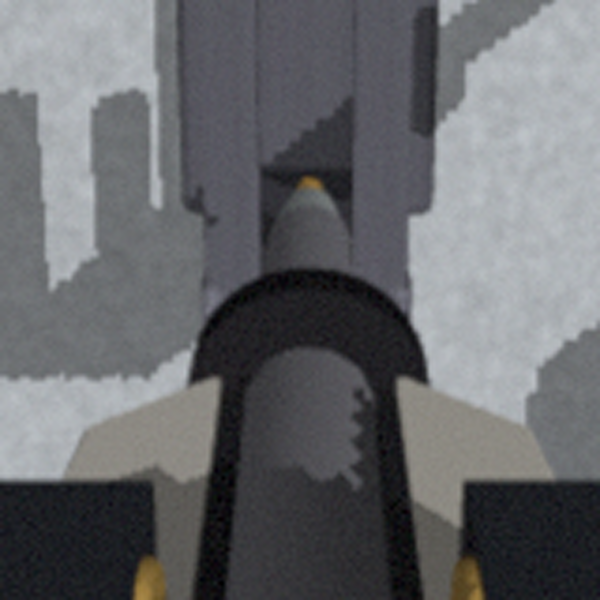

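View pics/s8.png

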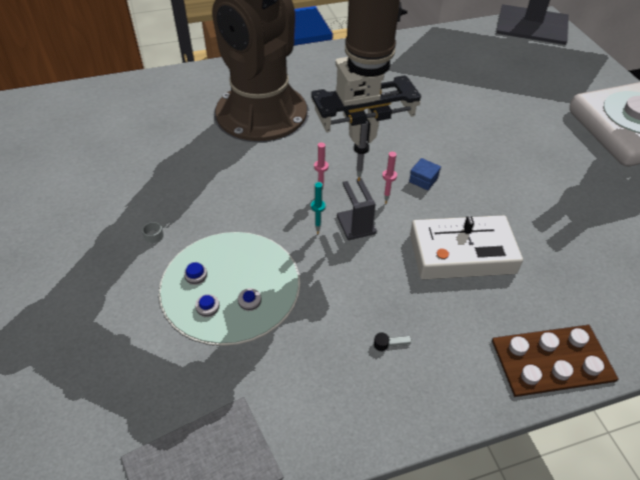

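```bash
cat >> h.py <<'E'
def tri(a,ua,b,ub):
    o1,d1=ray(a,*ua);o2,d2=ray(b,*ub); A=np.c_[d1,-d2]; s=np.linalg.lstsq(A,o2-o1,rcond=None)[0]
    p,q=o1+s[0]*d1,o2+s[1]*d2; return (p+q)/2,np.linalg.norm(p-q)
E
python3 - <<'E'
from h import *
w=dict(np.load('/tmp/w8.npz'));s=dict(np.load('/tmp/s8.npz'))
cv2.imwrite('pics/s8z.png',cv2.resize(s['frame'][130:200,320:400],(800,700),interpolation=cv2.INTER_CUBIC)[:600,:,::-1])
print(tri(w,(322.9,228.3),s,(359,180.5)))
o=observe();Rt=R.from_rotvec(o['ee_rot']).as_matrix();p=o['position']
p=np.array([.4601,.1052,.2360])
for z in (.1,.106,.108):
  oo,d=ray(w,322.9,228.3);k=((Rt[:,2]@(p-oo))+z)/(Rt[:,2]@d); q=oo+k*d; print(z,q,Rt.T@(q-p))
E
```

```text
(array([0.46017371, 0.10612483, 0.13137508]), np.float64(0.0025226151750018656))
0.1 [0.45826232 0.10493674 0.13597457] [0.00291373 0.00020565 0.1       ]
0.106 [0.46018642 0.10493105 0.12999489] [0.00105408 0.00023006 0.106     ]
0.108 [0.46082779 0.10492916 0.12800166] [0.0004342  0.00023819 0.108     ]
```

View pics/s8z.png

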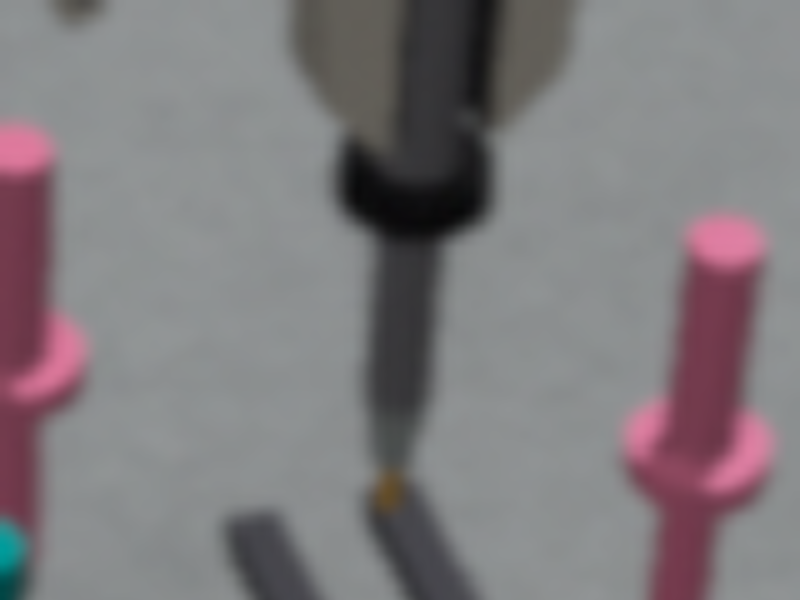

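Request:
{"method": "arm_command", "body": {
  "deltas": [
    {"xyz":[-3,2,0],"turn":0,"jaw":255},
    {"xyz":[-6,4,0],"turn":0,"jaw":255},
    {"xyz":[-9,6,0],"turn":0,"jaw":255},
    {"xyz":[-9,6,0],"turn":0,"jaw":255},
    {"xyz":[-9,6,0],"turn":0,"jaw":255}
  ]
}}

```text
clock: 10.18
position: [0.5498, 0.1659, 0.2335]
ee_rot: [-0.001, 3.133, -0.01]
force: [-0.3, -0.2, -1.3]
width: 0.18
```

Request:
{"method": "arm_command", "body": {
  "deltas": [
    {"xyz":[-3,2,0],"turn":0,"jaw":255},
    {"xyz":[-6,4,0.5],"turn":0,"jaw":255},
    {"xyz":[-9,6,1],"turn":0,"jaw":255},
    {"xyz":[-9,6,1],"turn":0,"jaw":255},
    {"xyz":[-9,6,1],"turn":0,"jaw":255}
  ]
}}

```text
clock: 10.6
position: [0.6394, 0.226, 0.2213]
ee_rot: [-0.001, 3.137, -0.013]
force: [-0.8, -1.1, -1.0]
width: 0.18
```

```bash
python3 -c "
from h import *
go(.638,.2276,.175)
"
```

```text
t 10.6 pos [0.6394 0.226  0.2213] yang 90.05 tilt [ 0.005  -0.0082] F [-0.83 -1.1  -0.99] w 0.18
tool cm [0.17 0.2  4.63]
```

Request:
{"method": "arm_command", "body": {
  "deltas": [
    {"xyz":[0.15,0.2,2],"turn":0,"jaw":255},
    {"xyz":[0.15,0.2,4],"turn":0,"jaw":255},
    {"xyz":[0.15,0.2,4.5],"turn":0,"jaw":255},
    {"xyz":[0.15,0.2,4.5],"turn":0,"jaw":255},
    {"xyz":[0.15,0.2,4.5],"turn":0,"jaw":255}
  ]
}}

```text
clock: 11.02
position: [0.6379, 0.2268, 0.1772]
ee_rot: [-0.0, 3.137, -0.013]
force: [0.6, -0.0, -1.1]
width: 0.177
```

Request:
{"method": "arm_command", "body": {
  "deltas": [
    {"xyz":[0,0,0],"turn":0,"jaw":255},
    {"xyz":[0,0,0],"turn":0,"jaw":255}
  ]
}}

```text
clock: 11.18
position: [0.6385, 0.2266, 0.1789]
ee_rot: [0.001, 3.134, -0.012]
force: [0.3, -0.9, -1.3]
width: 0.179
```

```bash
python3 -c "
from h import *
im=get_image('wrist');save(im,'w9');np.savez('/tmp/w9.npz',**im)
s=get_image('scene');np.savez('/tmp/s9.npz',**s)
go(.638,.2276,.157)
a=cv2.resize(im['frame'][160:320,240:400],(600,600),interpolation=cv2.INTER_CUBIC)
cv2.imwrite('pics/w9z.png',a[...,::-1])
cv2.imwrite('pics/s9z.png',cv2.resize(s['frame'][190:270,400:500],(750,600),interpolation=cv2.INTER_CUBIC)[:,:,::-1])
"
```

```text
t 11.28 pos [0.6384 0.2268 0.1783] yang 89.99 tilt [ 0.0066 -0.0077] F [-0.11 -0.51 -0.29] w 0.178
tool cm [0.05 0.1  2.13]
```

View pics/w9z.png

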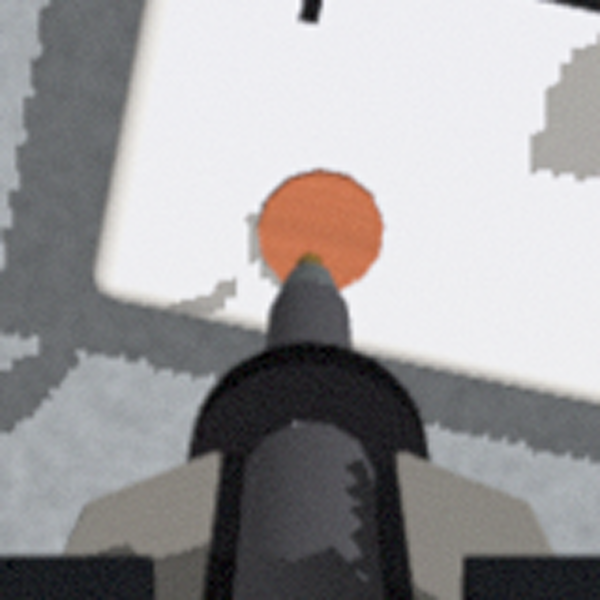

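View pics/s9z.png

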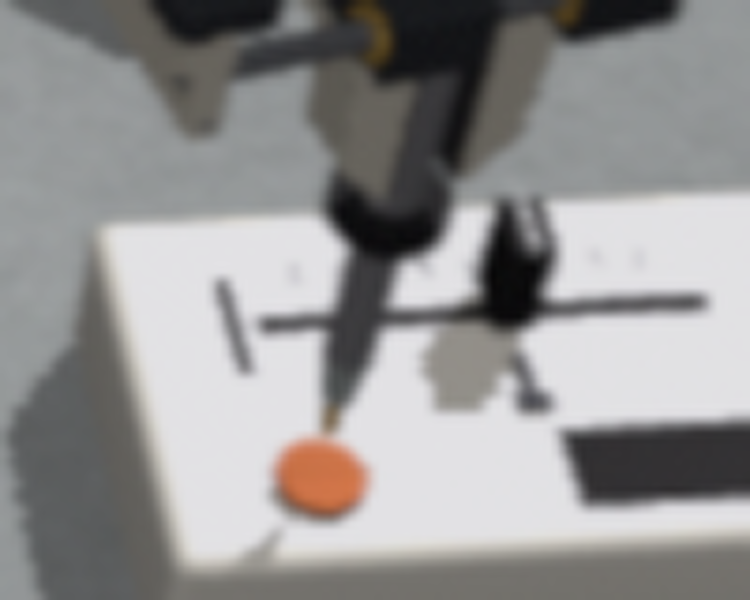

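```bash
python3 -c "
from h import *
w=dict(np.load('/tmp/w9.npz'));s=dict(np.load('/tmp/s9.npz'))
print('pad w',onz(w,325.3,221.1,.054),'tip',onz(w,322.9,227.7,.0725))
print('pad s',onz(s,400+321/7.5,190+476/7.5,.054),'tip s',onz(s,400+328/7.5,190+430/7.5,.0725), tri(w,(322.9,227.7),s,(400+328/7.5,190+430/7.5)))
go(.638,.2276,.157)"
```

```text
pad w [0.63791308 0.22746023 0.054     ] tip [0.63740519 0.22572583 0.0725    ]
pad s [0.63812391 0.23026016 0.054     ] tip s [0.63702012 0.22934761 0.0725    ] (array([0.6376521 , 0.22704841, 0.07412301]), np.float64(0.002999669316209079))
t 11.28 pos [0.6384 0.2268 0.1783] yang 89.99 tilt [ 0.0066 -0.0077] F [-0.11 -0.51 -0.29] w 0.178
tool cm [0.05 0.1  2.13]
```

Request:
{"method": "arm_command", "body": {
  "deltas": [
    {"xyz":[-0.06,0.15,0.8],"turn":0,"jaw":255},
    {"xyz":[-0.06,0.15,1.5],"turn":0,"jaw":255},
    {"xyz":[-0.06,0.15,2.0],"turn":0,"jaw":255},
    {"xyz":[-0.06,0.15,2.3],"turn":0,"jaw":255},
    {"xyz":[-0.06,0.15,2.3],"turn":0,"jaw":255}
  ]
}}

```text
clock: 11.7
position: [0.6387, 0.2281, 0.1542]
ee_rot: [-0.0, 3.136, -0.013]
force: [0.2, 0.3, 0.8]
width: 0.178
```

```bash
python3 -c "
from h import *
go(.638,.2276,.156)
im=get_image('wrist');save(im,'w10');np.savez('/tmp/w10.npz',**im)
a=cv2.resize(im['frame'][160:320,240:400],(600,600),interpolation=cv2.INTER_CUBIC)
cv2.imwrite('pics/w10z.png',a[...,::-1])
go(.638,.2276,.156)
"
```

```text
t 11.7 pos [0.6387 0.2281 0.1542] yang 90.0 tilt [ 0.0054 -0.0082] F [0.17 0.31 0.77] w 0.178
tool cm [ 0.07 -0.05 -0.18]
t 11.75 pos [0.6389 0.2282 0.1548] yang 90.0 tilt [ 0.0059 -0.008 ] F [-0.23  0.57  1.03] w 0.18
tool cm [ 0.09 -0.06 -0.12]
```

View pics/w10z.png

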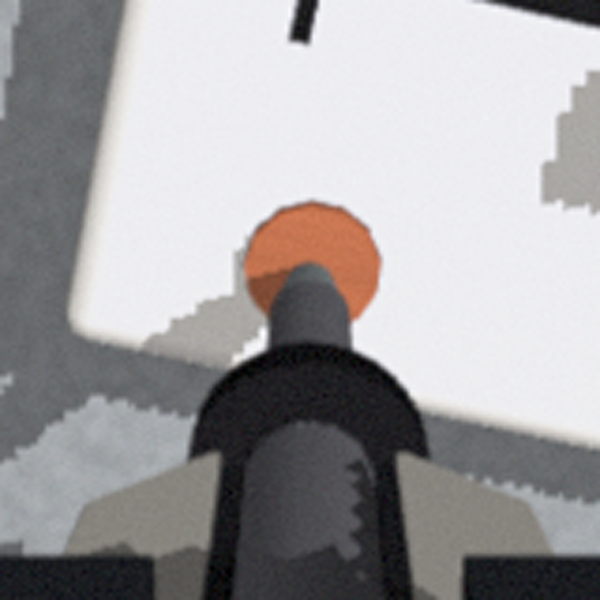

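Request:
{"method": "arm_command", "body": {
  "deltas": [
    {"xyz":[0,0,-0.15],"turn":0,"jaw":255},
    {"xyz":[0,0,-0.15],"turn":0,"jaw":255},
    {"xyz":[0,0,-0.15],"turn":0,"jaw":255},
    {"xyz":[0,0,-0.15],"turn":0,"jaw":255},
    {"xyz":[0,0,-0.15],"turn":0,"jaw":255}
  ]
}}

```text
clock: 12.17
position: [0.639, 0.2282, 0.1565]
ee_rot: [0.0, 3.135, -0.012]
force: [0.1, -0.7, 0.6]
width: 0.183
```

Request:
{"method": "arm_command", "body": {
  "deltas": [
    {"xyz":[0,0,0],"turn":0,"jaw":255},
    {"xyz":[0,0,0],"turn":0,"jaw":255},
    {"xyz":[0,0,0],"turn":0,"jaw":255},
    {"xyz":[0,0,0],"turn":0,"jaw":255},
    {"xyz":[0,0,0],"turn":0,"jaw":255}
  ]
}}

```text
clock: 12.58
position: [0.639, 0.2282, 0.1565]
ee_rot: [-0.0, 3.135, -0.012]
force: [-0.4, 0.7, 1.1]
width: 0.176
```

Request:
{"method": "arm_command", "body": {
  "deltas": [
    {"xyz":[0,0,0],"turn":0,"jaw":255},
    {"xyz":[0,0,0],"turn":0,"jaw":255},
    {"xyz":[0,0,0],"turn":0,"jaw":255},
    {"xyz":[0,0,0],"turn":0,"jaw":255},
    {"xyz":[0,0,0],"turn":0,"jaw":255}
  ]
}}

```text
clock: 13.0
position: [0.639, 0.2282, 0.1565]
ee_rot: [0.0, 3.135, -0.012]
force: [-0.6, 0.5, -0.0]
width: 0.175
```

Request:
{"method": "arm_command", "body": {
  "deltas": [
    {"xyz":[0,0,0],"turn":0,"jaw":255},
    {"xyz":[0,0,0],"turn":0,"jaw":255},
    {"xyz":[0,0,0],"turn":0,"jaw":255},
    {"xyz":[0,0,0],"turn":0,"jaw":255},
    {"xyz":[0,0,0],"turn":0,"jaw":255}
  ]
}}

```text
clock: 13.42
position: [0.6389, 0.2281, 0.1565]
ee_rot: [0.0, 3.136, -0.012]
force: [-0.5, 0.6, 1.3]
width: 0.179
```

```bash
python3 -c "
from h import *
go(.638,.2276,.156)
im=get_image('wrist');save(im,'w11')
"
```

```text
t 13.42 pos [0.6389 0.2281 0.1565] yang 90.0 tilt [ 0.006  -0.0079] F [-0.51  0.61  1.28] w 0.179
tool cm [ 0.09 -0.05  0.05]
```

Request:
{"method": "arm_command", "body": {
  "deltas": [
    {"xyz":[0,0,-2],"turn":0,"jaw":255},
    {"xyz":[0,0,-5],"turn":0,"jaw":255},
    {"xyz":[0,-2,-8],"turn":0,"jaw":255},
    {"xyz":[0,-4,-9],"turn":0,"jaw":255},
    {"xyz":[0,-4,-9],"turn":0,"jaw":255}
  ]
}}

```text
clock: 13.88
position: [0.6409, 0.1835, 0.2508]
ee_rot: [0.008, 3.129, -0.014]
force: [0.1, -1.9, -1.9]
width: 0.177
```

Request:
{"method": "arm_command", "body": {
  "deltas": [
    {"xyz":[1,-3,0],"turn":0,"jaw":255},
    {"xyz":[2,-7,0],"turn":0,"jaw":255},
    {"xyz":[3,-11,0],"turn":0,"jaw":255},
    {"xyz":[4,-13,0],"turn":0,"jaw":255},
    {"xyz":[4,-13,0],"turn":0,"jaw":255}
  ]
}}

```text
clock: 14.3
position: [0.5984, 0.0462, 0.2519]
ee_rot: [0.022, 3.13, -0.019]
force: [0.9, -1.3, -0.2]
width: 0.178
```

Request:
{"method": "arm_command", "body": {
  "deltas": [
    {"xyz":[1,-3,0],"turn":0,"jaw":255},
    {"xyz":[2,-7,0],"turn":0,"jaw":255},
    {"xyz":[3,-11,0],"turn":0,"jaw":255},
    {"xyz":[4,-13,0],"turn":0,"jaw":255},
    {"xyz":[4,-13,0],"turn":0,"jaw":255}
  ]
}}

```text
clock: 14.72
position: [0.5543, -0.0897, 0.2532]
ee_rot: [0.035, 3.131, -0.023]
force: [0.1, -0.6, -1.4]
width: 0.184
```

Request:
{"method": "arm_command", "body": {
  "deltas": [
    {"xyz":[1,-3,0],"turn":0,"jaw":255},
    {"xyz":[2,-7,0],"turn":0,"jaw":255},
    {"xyz":[4,-11,0],"turn":0,"jaw":255},
    {"xyz":[4,-12,0],"turn":0,"jaw":255},
    {"xyz":[4,-12,0],"turn":0,"jaw":255}
  ]
}}

```text
clock: 15.13
position: [0.51, -0.213, 0.2548]
ee_rot: [0.045, 3.13, -0.026]
force: [0.3, 0.5, -1.2]
width: 0.184
```

```bash
python3 -c "
from h import *
go(.54,-.2,.25)
im=get_image('wrist');im=get_image('wrist');save(im,'w12');np.savez('/tmp/w12.npz',**im)
s=get_image('scene');np.savez('/tmp/s12.npz',**s);save(s,'s12')
go(.54,-.2,.25)
"
```

```text
t 15.13 pos [ 0.51   -0.213   0.2548] yang 88.33 tilt [ 0.0104 -0.0169] F [ 0.29  0.55 -1.17] w 0.184
tool cm [-2.96  1.39  0.48]
t 15.28 pos [ 0.5122 -0.2073  0.2542] yang 88.77 tilt [ 0.0105 -0.0142] F [ 0.6   0.44 -1.69] w 0.182
tool cm [-2.76  0.79  0.44]
```

View pics/w12.png

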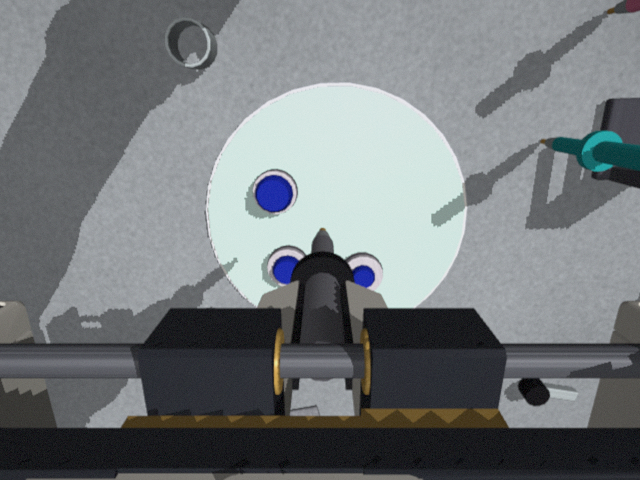

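View pics/s12.png

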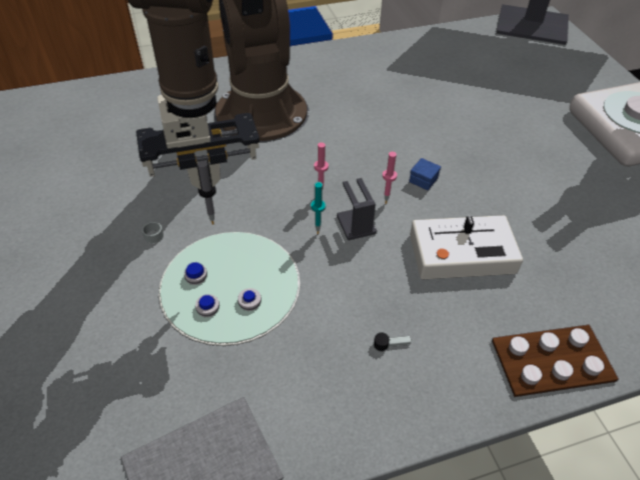

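```bash
cat > st.py <<'E'
from h import *
def stones(im,show=True):
    hsv=cv2.cvtColor(im['frame'],cv2.COLOR_RGB2HSV)
    m=((hsv[...,0]>110)&(hsv[...,0]<130)&(hsv[...,1]>150)&(hsv[...,2]>60)).astype('uint8')
    n,l,st,c=cv2.connectedComponentsWithStats(m); out=[]
    for k in range(1,n):
        if st[k,4]>40:
            ct=max(cv2.findContours((l==k).astype('uint8'),0,2)[0],key=cv2.contourArea)
            h=cv2.convexHull(ct)[:,0].astype(float)
            P=np.array([onz(im,*q,.029)[:2] for q in h])
            from circ import circ
            cc,r=circ(P)
            if not(-.4<cc[1]<0): continue
            print(st[k].tolist(),c[k].round(1),'ctr',cc.round(4),'dia',(2*r*1000).round(1), 'cen',onz(im,*c[k],.030)[:2].round(4))
E
python3 -c "
from st import *
stones(dict(np.load('/tmp/w12.npz'))); print(); stones(dict(np.load('/tmp/s12.npz')))
im=dict(np.load('/tmp/w12.npz'))
a=cv2.resize(im['frame'][160:310,220:420],(800,600),interpolation=cv2.INTER_CUBIC)
cv2.imwrite('pics/w12z.png',a[...,::-1])
"
```

```text
[256, 176, 36, 36, 1026] [273.5 193.3] ctr [ 0.5108 -0.2633] dia 36.8 cen [ 0.5104 -0.2632]
[273, 256, 26, 28, 477] [284.4 268.6] ctr [ 0.5948 -0.2542] dia 31.2 cen [ 0.5932 -0.2568]
[352, 266, 22, 21, 351] [363.1 275.7] ctr [ 0.6038 -0.1721] dia 23.9 cen [ 0.6032 -0.1721]

[186, 263, 17, 15, 201] [194.2 270.1] ctr [ 0.5114 -0.2612] dia 36.0 cen [ 0.5124 -0.2612]
[244, 291, 11, 11, 91] [248.6 295.9] ctr [ 0.6067 -0.1708] dia 22.8 cen [ 0.6076 -0.1705]
[200, 296, 14, 13, 151] [206.3 302. ] ctr [ 0.5965 -0.2523] dia 29.0 cen [ 0.5974 -0.252 ]
```

View pics/w12z.png

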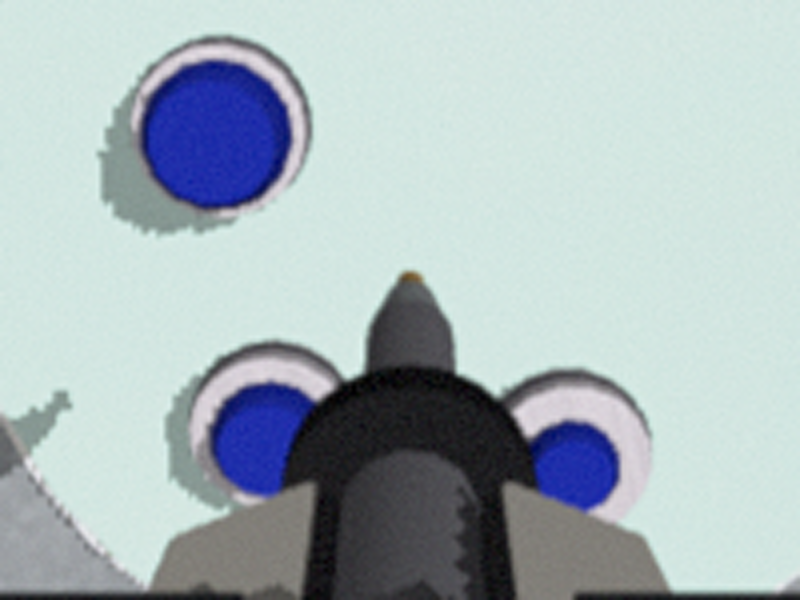

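```bash
python3 -c "
from st import *
for f,L in (('w12',[(273,195),(283,268),(363,276)]),('s12',[(194,270),(206,302),(249,296)])):
    im=dict(np.load('/tmp/'+f+'.npz')); cl=cloud(im)
    for u,v in L:
        z=cl[v-3:v+4,u-3:u+4,2]; print(f,u,v,np.median(z).round(4),z.std().round(4))
    # plate level
im=dict(np.load('/tmp/w12.npz')); cl=cloud(im); print('plate w',np.median(cl[140:180,320:380,2]), np.median(cl[215:240,350:400,2]))
im=dict(np.load('/tmp/s12.npz')); cl=cloud(im); print('plate s',np.median(cl[275:285,230:270,2]),np.median(cl[315:325,230:260,2]))
"
```

```text
w12 273 195 0.0349 0.0006
w12 283 268 0.0333 0.0008
w12 363 276 0.0314 0.0007
s12 194 270 0.0349 0.002
s12 206 302 0.0335 0.0018
s12 249 296 0.0315 0.002
plate w 0.0069027010396083 0.006815851153780306
plate s 0.007168745507901253 0.006969469438794562
```

```bash
python3 -c "
from h import *
go(.605,-.1705,.165)
"
```

```text
t 15.28 pos [ 0.5122 -0.2073  0.2542] yang 88.77 tilt [ 0.0105 -0.0142] F [ 0.6   0.44 -1.69] w 0.182
tool cm [-9.1   4.    8.97]
```

Request:
{"method": "arm_command", "body": {
  "deltas": [
    {"xyz":[-3,1.3,2.5],"turn":-0.6,"jaw":255},
    {"xyz":[-6,2.6,5],"turn":-1.2,"jaw":255},
    {"xyz":[-8,3.5,7],"turn":-1.2,"jaw":255},
    {"xyz":[-9.1,4,9],"turn":-1.2,"jaw":255},
    {"xyz":[-9.1,4,9],"turn":-1.2,"jaw":255}
  ]
}}

```text
clock: 15.7
position: [0.606, -0.1647, 0.1597]
ee_rot: [-0.01, 3.137, -0.018]
force: [-0.3, 1.1, -1.9]
width: 0.18
```

Request:
{"method": "arm_command", "body": {
  "deltas": [
    {"xyz":[0,0,0],"turn":0,"jaw":255},
    {"xyz":[0,0,0],"turn":0,"jaw":255},
    {"xyz":[0,0,0],"turn":0,"jaw":255}
  ]
}}

```text
clock: 15.95
position: [0.606, -0.1643, 0.1606]
ee_rot: [-0.011, 3.136, -0.017]
force: [0.1, -0.8, -0.9]
width: 0.184
```

```bash
cat > look.py <<'E'
from st import *
import sys
def look(tag,sc):
    im=get_image('wrist'); s=get_image('scene'); np.savez('/tmp/w%s.npz'%tag,**im);np.savez('/tmp/s%s.npz'%tag,**s)
    print('w');stones(im);print('s');stones(s)
    a=cv2.resize(im['frame'][170:310,230:410],(540,420),interpolation=cv2.INTER_CUBIC)
    y,x=sc; b=cv2.resize(s['frame'][y-35:y+35,x-30:x+10],(240,420),interpolation=cv2.INTER_CUBIC)
    cv2.imwrite('pics/l%s.png'%tag,np.hstack([a,b])[...,::-1]); go(.605,-.1705,.137)
E
python3 -c "
from look import *
look('13',(285,258))"
```

```text
w
[160, 61, 55, 56, 2383] [186.5  89. ] ctr [ 0.5117 -0.2628] dia 37.8 cen [ 0.5112 -0.2624]
[189, 186, 42, 40, 1281] [209.4 205.3] ctr [ 0.5957 -0.2536] dia 31.7 cen [ 0.5951 -0.2533]
[299, 203, 32, 32, 754] [314.1 218. ] ctr [ 0.6054 -0.1723] dia 25.2 cen [ 0.6044 -0.1726]
s
[186, 263, 17, 15, 200] [194.1 270.1] ctr [ 0.5114 -0.2612] dia 35.9 cen [ 0.5123 -0.2613]
[244, 291, 11, 11, 90] [248.6 296. ] ctr [ 0.6069 -0.1707] dia 22.6 cen [ 0.6078 -0.1705]
[200, 296, 14, 13, 151] [206.3 302. ] ctr [ 0.5965 -0.2523] dia 29.0 cen [ 0.5974 -0.252 ]
t 16.05 pos [ 0.606  -0.1652  0.161 ] yang 90.33 tilt [ 0.0068 -0.0115] F [ 0.74 -0.75 -1.12] w 0.178
tool cm [ 0.12 -0.5   2.41]
```

View pics/l13.png

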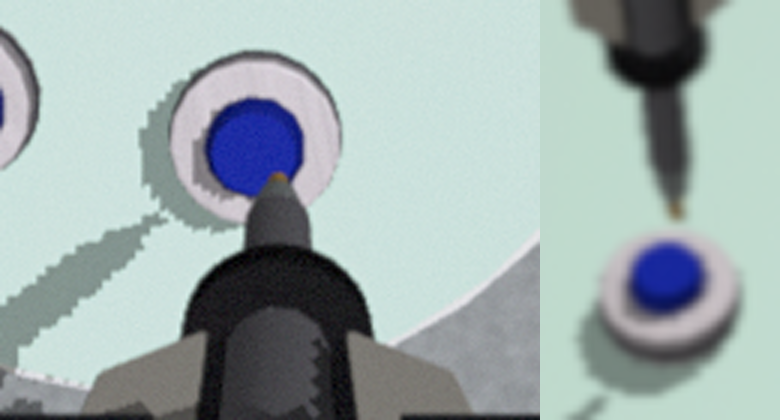

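```bash
cat >> look.py <<'E'
def tipw(tag):
    w=dict(np.load('/tmp/w%s.npz'%tag)); o=observe();z=o['position'][2]-.106
    t=onz(w,323,228.2,z); print('tip(wrist)',t.round(4)); return t
E
python3 -c "
from look import *
tipw('13')
w=dict(np.load('/tmp/w13.npz'))
# holder top outline: light pixels (low sat) around stone
hsv=cv2.cvtColor(w['frame'],cv2.COLOR_RGB2HSV)
s=dict(np.load('/tmp/s13.npz')); t=(228+135/6,250+(215)/6)
print('tip s',onz(s,228+(675-540)/6,250+215/6,.055))
"
```

```text
tip(wrist) [ 0.6048 -0.1654  0.055 ]
tip s [ 0.60333229 -0.16363524  0.055     ]
```

Request:
{"method": "arm_command", "body": {
  "deltas": [
    {"xyz":[-0.08,-0.4,0.3],"turn":0,"jaw":255},
    {"xyz":[-0.08,-0.66,0.8],"turn":0,"jaw":255},
    {"xyz":[-0.08,-0.66,1.3],"turn":0,"jaw":255},
    {"xyz":[-0.08,-0.66,1.8],"turn":0,"jaw":255},
    {"xyz":[-0.08,-0.66,1.8],"turn":0,"jaw":255}
  ]
}}

```text
clock: 16.47
position: [0.6062, -0.1718, 0.1417]
ee_rot: [-0.009, 3.137, -0.017]
force: [-0.3, 0.4, -1.9]
width: 0.177
```

```bash
python3 -c "
from look import *
look('14',(285,258));tipw('14')"
```

```text
w
[159, 58, 59, 60, 2738] [187.8  88. ] ctr [ 0.5117 -0.2628] dia 37.9 cen [ 0.5112 -0.2625]
[191, 191, 44, 42, 1456] [212.4 211.7] ctr [ 0.5956 -0.2536] dia 31.7 cen [ 0.595  -0.2532]
[307, 209, 34, 31, 709] [324.3 222.9] ctr [ 0.6051 -0.1724] dia 25.0 cen [ 0.6027 -0.1721]
s
[186, 263, 17, 15, 201] [194.2 270.1] ctr [ 0.5114 -0.2612] dia 36.0 cen [ 0.5124 -0.2612]
[244, 291, 11, 11, 85] [248.7 296.2] ctr [ 0.6071 -0.1706] dia 22.3 cen [ 0.6084 -0.1705]
[199, 296, 15, 13, 152] [206.2 302. ] ctr [ 0.5964 -0.2524] dia 29.1 cen [ 0.5974 -0.2521]
t 16.57 pos [ 0.6067 -0.1718  0.1426] yang 90.34 tilt [ 0.0059 -0.0113] F [-0.34 -0.67 -0.78] w 0.18
tool cm [0.18 0.14 0.56]
tip(wrist) [ 0.6047 -0.173   0.0366]
```

View pics/l14.png

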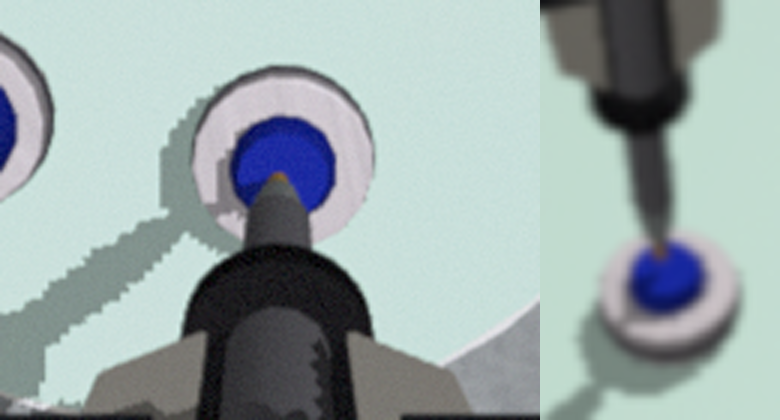

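Request:
{"method": "arm_command", "body": {
  "deltas": [
    {"xyz":[-0.1,0.06,0.2],"turn":0,"jaw":255},
    {"xyz":[-0.1,0.06,0.5],"turn":0,"jaw":255},
    {"xyz":[-0.1,0.06,0.8],"turn":0,"jaw":255},
    {"xyz":[-0.1,0.06,0.95],"turn":0,"jaw":255},
    {"xyz":[-0.1,0.06,0.95],"turn":0,"jaw":255}
  ]
}}

```text
clock: 16.98
position: [0.6079, -0.1711, 0.1328]
ee_rot: [-0.01, 3.136, -0.018]
force: [1.2, 0.0, 0.1]
width: 0.181
```

Request:
{"method": "arm_command", "body": {
  "deltas": [
    {"xyz":[0,0,0],"turn":0,"jaw":255},
    {"xyz":[0,0,0],"turn":0,"jaw":255},
    {"xyz":[0,0,0],"turn":0,"jaw":255},
    {"xyz":[0,0,0],"turn":0,"jaw":255},
    {"xyz":[0,0,0],"turn":0,"jaw":255}
  ]
}}

```text
clock: 17.4
position: [0.608, -0.1712, 0.133]
ee_rot: [-0.01, 3.135, -0.018]
force: [-0.1, 1.6, -0.0]
width: 0.18
```

```bash
python3 -c "
from look import *
look('15',(285,258));tipw('15')"
```

```text
w
[152, 53, 61, 63, 2964] [181.9  84. ] ctr [ 0.5118 -0.2627] dia 38.0 cen [ 0.5112 -0.2624]
[186, 190, 45, 45, 1555] [207.8 212.2] ctr [ 0.5957 -0.2535] dia 31.8 cen [ 0.5951 -0.2532]
[306, 210, 35, 31, 755] [323.1 223.7] ctr [ 0.6052 -0.1724] dia 25.1 cen [ 0.6027 -0.1723]
s
[186, 263, 17, 15, 193] [194.1 270.3] ctr [ 0.5114 -0.2612] dia 36.0 cen [ 0.513  -0.2615]
[244, 292, 11, 10, 71] [248.7 296.8] ctr [ 0.6074 -0.1707] dia 22.0 cen [ 0.6097 -0.1708]
[200, 296, 14, 13, 151] [206.3 302. ] ctr [ 0.5965 -0.2523] dia 29.0 cen [ 0.5974 -0.252 ]
t 17.5 pos [ 0.608  -0.1712  0.1329] yang 90.35 tilt [ 0.0061 -0.0112] F [0.66 0.51 0.37] w 0.179
tool cm [ 0.29  0.06 -0.41]
tip(wrist) [ 0.607  -0.1723  0.0269]
```

View pics/l15.png

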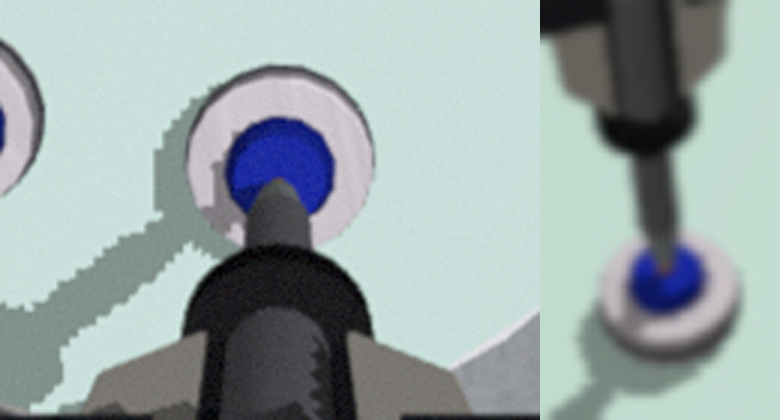

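Request:
{"method": "arm_command", "body": {
  "deltas": [
    {"xyz":[0,0,0],"turn":0,"jaw":255},
    {"xyz":[0,0,0],"turn":0,"jaw":255},
    {"xyz":[0,0,0],"turn":0,"jaw":255},
    {"xyz":[0,0,0],"turn":0,"jaw":255},
    {"xyz":[0,0,0],"turn":0,"jaw":255}
  ]
}}

```text
clock: 17.92
position: [0.608, -0.1712, 0.1329]
ee_rot: [-0.01, 3.135, -0.018]
force: [0.7, -0.1, 0.5]
width: 0.178
```

Request:
{"method": "arm_command", "body": {
  "deltas": [
    {"xyz":[0,0,0],"turn":0,"jaw":255},
    {"xyz":[0,0,0],"turn":0,"jaw":255},
    {"xyz":[0,0,0],"turn":0,"jaw":255},
    {"xyz":[0,0,0],"turn":0,"jaw":255},
    {"xyz":[0,0,0],"turn":0,"jaw":255}
  ]
}}

```text
clock: 18.33
position: [0.608, -0.1712, 0.1329]
ee_rot: [-0.01, 3.135, -0.018]
force: [-0.2, -0.2, 0.4]
width: 0.178
```

Request:
{"method": "arm_command", "body": {
  "deltas": [
    {"xyz":[0,0,0],"turn":0,"jaw":255},
    {"xyz":[0,0,0],"turn":0,"jaw":255},
    {"xyz":[0,0,-1],"turn":0,"jaw":255},
    {"xyz":[0,0,-3],"turn":0,"jaw":255},
    {"xyz":[0,0,-3],"turn":0,"jaw":255}
  ]
}}

```text
clock: 18.75
position: [0.6093, -0.1716, 0.1665]
ee_rot: [-0.009, 3.131, -0.019]
force: [0.8, -1.4, 0.2]
width: 0.18
```

Request:
{"method": "arm_command", "body": {
  "deltas": [
    {"xyz":[0.5,-2.5,0],"turn":0,"jaw":255},
    {"xyz":[1,-5,0],"turn":0,"jaw":255},
    {"xyz":[1.1,-7.5,0],"turn":0,"jaw":255},
    {"xyz":[1.1,-8.1,0],"turn":0,"jaw":255},
    {"xyz":[1.1,-8.1,0],"turn":0,"jaw":255}
  ]
}}

```text
clock: 19.17
position: [0.5977, -0.2559, 0.1676]
ee_rot: [-0.002, 3.132, -0.022]
force: [0.2, 0.6, -0.6]
width: 0.178
```

Request:
{"method": "arm_command", "body": {
  "deltas": [
    {"xyz":[0,0,0],"turn":0,"jaw":255},
    {"xyz":[0,0,0],"turn":0,"jaw":255},
    {"xyz":[0,0,0],"turn":0,"jaw":255}
  ]
}}

```text
clock: 19.42
position: [0.5979, -0.2545, 0.1675]
ee_rot: [-0.005, 3.132, -0.021]
force: [-0.3, 0.5, -1.4]
width: 0.18
```

```bash
python3 -c "
from look import *
look('16',(290,216));tipw('16');go(.597,-.2526,.1465)"
```

```text
w
[288, 75, 51, 54, 2135] [313.3 101.2] ctr [ 0.5116 -0.2636] dia 36.8 cen [ 0.5111 -0.2636]
[306, 194, 39, 39, 1137] [325.2 212.8] ctr [ 0.5955 -0.2545] dia 31.2 cen [ 0.5945 -0.2545]
[411, 211, 32, 31, 772] [426.4 225.9] ctr [ 0.6053 -0.1734] dia 25.4 cen [ 0.6048 -0.1737]
s
[186, 267, 9, 11, 70] [190.2 272.6] ctr [ 0.5144 -0.2699] dia 23.5 cen [ 0.5164 -0.2699]
[244, 291, 11, 11, 90] [248.6 296. ] ctr [ 0.6069 -0.1707] dia 22.6 cen [ 0.6078 -0.1705]
[199, 296, 15, 13, 152] [206.2 302. ] ctr [ 0.5964 -0.2524] dia 29.1 cen [ 0.5974 -0.2521]
t 19.52 pos [ 0.598  -0.2546  0.1675] yang 90.18 tilt [ 0.0099 -0.0133] F [-0.74 -0.77 -0.36] w 0.181
tool cm [-0.69  8.45  2.95]
tip(wrist) [ 0.5973 -0.2559  0.0615]
t 19.52 pos [ 0.598  -0.2546  0.1675] yang 90.18 tilt [ 0.0099 -0.0133] F [-0.74 -0.77 -0.36] w 0.181
tool cm [0.12 0.23 2.1 ]
```

View pics/l16.png

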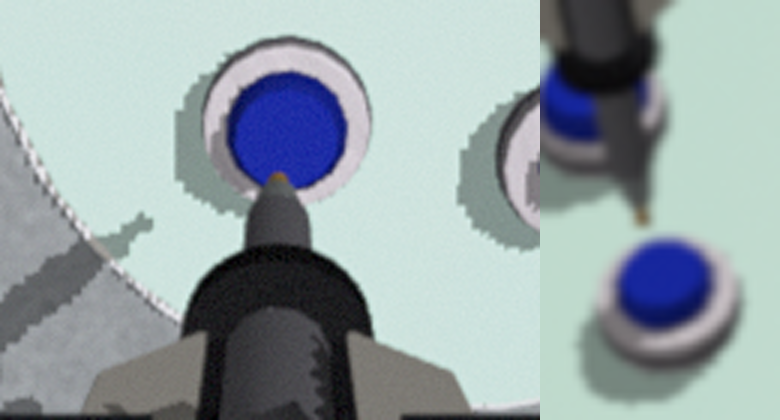

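```bash
python3 -c "
from look import *
s=dict(np.load('/tmp/s16.npz'))
print(proj(s,[.5964,-.2524,.029]),proj(s,[.5964,-.2524,.0615]),'tip px',(186+100/6,255+218/6))
print(onz(s,186+100/6,255+218/6,.0615))
s=dict(np.load('/tmp/s14.npz'))
print(proj(s,[.6069,-.1707,.0366]),'tip px',(248,292.5), onz(s,248,292.7,.0366))
"
```

```text
(np.float64(206.0464175410679), np.float64(301.9091725887069)) (np.float64(203.69613994615645), np.float64(292.0876568160918)) tip px (202.66666666666666, 291.3333333333333)
[ 0.5940739  -0.25395039  0.0615    ]
(np.float64(248.12259475294888), np.float64(293.7118266610812)) tip px (248, 292.5) [ 0.6044574  -0.17038245  0.0366    ]
```

Request:
{"method": "arm_command", "body": {
  "deltas": [
    {"xyz":[0,0.18,1],"turn":0,"jaw":255},
    {"xyz":[0,0.18,2],"turn":0,"jaw":255},
    {"xyz":[0,0.18,2.7],"turn":0,"jaw":255},
    {"xyz":[0,0.18,3],"turn":0,"jaw":255},
    {"xyz":[0,0.18,3.25],"turn":0,"jaw":255}
  ]
}}

```text
clock: 19.93
position: [0.5979, -0.2529, 0.1339]
ee_rot: [-0.005, 3.133, -0.02]
force: [-0.7, -0.0, -0.2]
width: 0.182
```

Request:
{"method": "arm_command", "body": {
  "deltas": [
    {"xyz":[0,0,0],"turn":0,"jaw":255},
    {"xyz":[0,0,0],"turn":0,"jaw":255},
    {"xyz":[0,0,0],"turn":0,"jaw":255},
    {"xyz":[0,0,0],"turn":0,"jaw":255},
    {"xyz":[0,0,0],"turn":0,"jaw":255}
  ]
}}

```text
clock: 20.35
position: [0.598, -0.253, 0.1342]
ee_rot: [-0.005, 3.133, -0.02]
force: [-0.5, 0.8, 0.1]
width: 0.175
```

```bash
python3 -c "
from look import *
look('17',(290,216));tipw('17');go(.597,-.2526,.135)"
```

```text
w
[281, 71, 58, 61, 2736] [309.3 101. ] ctr [ 0.5116 -0.2635] dia 37.0 cen [ 0.5111 -0.2635]
[301, 205, 44, 39, 1177] [322.9 222.5] ctr [ 0.5953 -0.2545] dia 31.3 cen [ 0.5924 -0.2544]
[418, 223, 36, 34, 964] [435.4 239.6] ctr [ 0.6052 -0.1735] dia 25.7 cen [ 0.6047 -0.1738]
s
[244, 291, 11, 11, 90] [248.6 296. ] ctr [ 0.6069 -0.1707] dia 22.6 cen [ 0.6078 -0.1705]
[200, 296, 14, 13, 126] [206.5 302.7] ctr [ 0.5968 -0.2522] dia 28.7 cen [ 0.5993 -0.2519]
t 20.45 pos [ 0.5979 -0.253   0.1341] yang 90.18 tilt [ 0.0087 -0.0129] F [-0.49 -0.18 -0.41] w 0.183
tool cm [-0.74  8.24 -0.39]
tip(wrist) [ 0.5973 -0.2543  0.0281]
t 20.45 pos [ 0.5979 -0.253   0.1341] yang 90.18 tilt [ 0.0087 -0.0129] F [-0.49 -0.18 -0.41] w 0.183
tool cm [ 0.09  0.04 -0.09]
```

View pics/l17.png

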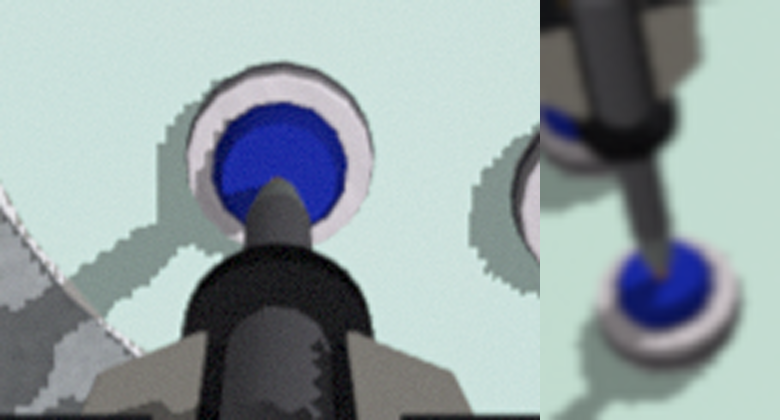

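Request:
{"method": "arm_command", "body": {
  "deltas": [
    {"xyz":[0,0,0],"turn":0,"jaw":255},
    {"xyz":[0,0,0],"turn":0,"jaw":255},
    {"xyz":[0,0,0],"turn":0,"jaw":255},
    {"xyz":[0,0,0],"turn":0,"jaw":255},
    {"xyz":[0,0,0],"turn":0,"jaw":255}
  ]
}}

```text
clock: 20.87
position: [0.598, -0.253, 0.1341]
ee_rot: [-0.005, 3.133, -0.02]
force: [-0.0, 0.2, 0.2]
width: 0.177
```

Request:
{"method": "arm_command", "body": {
  "deltas": [
    {"xyz":[0,0,0],"turn":0,"jaw":255},
    {"xyz":[0,0,0],"turn":0,"jaw":255},
    {"xyz":[0,0,0],"turn":0,"jaw":255},
    {"xyz":[0,0,0],"turn":0,"jaw":255},
    {"xyz":[0,0,0],"turn":0,"jaw":255}
  ]
}}

```text
clock: 21.28
position: [0.598, -0.253, 0.1341]
ee_rot: [-0.005, 3.133, -0.02]
force: [-0.7, 0.6, 0.2]
width: 0.18
```

Request:
{"method": "arm_command", "body": {
  "deltas": [
    {"xyz":[0,0,0],"turn":0,"jaw":255},
    {"xyz":[0,0,0],"turn":0,"jaw":255},
    {"xyz":[0,0,-1],"turn":0,"jaw":255},
    {"xyz":[0,0,-3],"turn":0,"jaw":255},
    {"xyz":[0,0,-3],"turn":0,"jaw":255}
  ]
}}

```text
clock: 21.7
position: [0.5994, -0.2536, 0.168]
ee_rot: [-0.005, 3.128, -0.023]
force: [0.6, -0.3, 1.1]
width: 0.18
```

Request:
{"method": "arm_command", "body": {
  "deltas": [
    {"xyz":[2.5,-0.3,0],"turn":0,"jaw":255},
    {"xyz":[5,-0.6,0],"turn":0,"jaw":255},
    {"xyz":[7.5,-0.9,0],"turn":0,"jaw":255},
    {"xyz":[8.4,-0.9,0],"turn":0,"jaw":255},
    {"xyz":[8.4,-0.9,0],"turn":0,"jaw":255}
  ]
}}

```text
clock: 22.12
position: [0.513, -0.2637, 0.1674]
ee_rot: [-0.0, 3.129, -0.023]
force: [-0.4, -0.4, -2.2]
width: 0.183
```

Request:
{"method": "arm_command", "body": {
  "deltas": [
    {"xyz":[0,0,0],"turn":0,"jaw":255},
    {"xyz":[0,0,0],"turn":0,"jaw":255},
    {"xyz":[0,0,0],"turn":0,"jaw":255}
  ]
}}

```text
clock: 22.37
position: [0.5142, -0.2634, 0.1674]
ee_rot: [-0.002, 3.128, -0.023]
force: [0.4, -0.2, -1.7]
width: 0.179
```

```bash
python3 -c "
from look import *
look('18',(258,206));tipw('18');go(.5135,-.262,.136)"
```

```text
w
[302, 189, 47, 46, 1618] [325.4 210.7] ctr [ 0.5108 -0.2636] dia 37.2 cen [ 0.5095 -0.2635]
[419, 303, 22, 6, 86] [429.6 305.9] ctr [ 0.5983 -0.1737] dia 16.2 cen [ 0.5933 -0.1739]
s
[186, 263, 17, 15, 201] [194.2 270.1] ctr [ 0.5114 -0.2612] dia 36.0 cen [ 0.5124 -0.2612]
[244, 291, 11, 11, 91] [248.6 295.9] ctr [ 0.6067 -0.1708] dia 22.8 cen [ 0.6076 -0.1705]
[199, 296, 15, 13, 152] [206.2 302. ] ctr [ 0.5964 -0.2524] dia 29.1 cen [ 0.5974 -0.2521]
t 22.47 pos [ 0.5139 -0.2634  0.1672] yang 90.06 tilt [ 0.0129 -0.0146] F [ 0.12 -0.35 -0.91] w 0.177
tool cm [-9.08  9.32  3.  ]
tip(wrist) [ 0.514  -0.265   0.0612]
t 22.47 pos [ 0.5139 -0.2634  0.1672] yang 90.06 tilt [ 0.0129 -0.0146] F [ 0.12 -0.35 -0.91] w 0.177
tool cm [0.08 0.18 3.12]
```

View pics/l18.png

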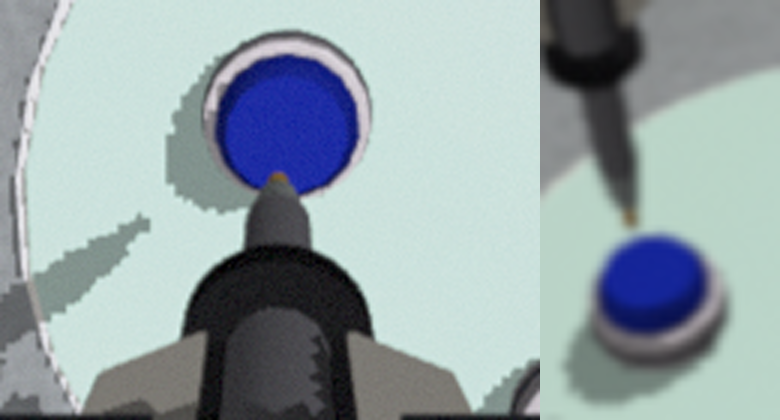

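```bash
python3 -c "
from look import *
s=dict(np.load('/tmp/s18.npz'))
print(proj(s,[.5114,-.2612,.0612]),'tip px',(176+90/6,223+218/6), onz(s,191,259.3,.0612))
"
```

```text
(np.float64(191.69299322036994), np.float64(260.0239872616892)) tip px (191.0, 259.3333333333333) [ 0.50915096 -0.26220685  0.0612    ]
```

Request:
{"method": "arm_command", "body": {
  "deltas": [
    {"xyz":[0.08,0.17,1],"turn":0,"jaw":255},
    {"xyz":[0.08,0.17,2],"turn":0,"jaw":255},
    {"xyz":[0.08,0.17,2.6],"turn":0,"jaw":255},
    {"xyz":[0.08,0.17,2.9],"turn":0,"jaw":255},
    {"xyz":[0.08,0.17,3.1],"turn":0,"jaw":255}
  ]
}}

```text
clock: 22.88
position: [0.5131, -0.2618, 0.1352]
ee_rot: [-0.002, 3.13, -0.022]
force: [-0.5, 0.3, 1.4]
width: 0.179
```

Request:
{"method": "arm_command", "body": {
  "deltas": [
    {"xyz":[0,0,0],"turn":0,"jaw":255},
    {"xyz":[0,0,0],"turn":0,"jaw":255},
    {"xyz":[0,0,0],"turn":0,"jaw":255},
    {"xyz":[0,0,0],"turn":0,"jaw":255},
    {"xyz":[0,0,0],"turn":0,"jaw":255}
  ]
}}

```text
clock: 23.3
position: [0.5132, -0.2619, 0.1355]
ee_rot: [-0.002, 3.13, -0.022]
force: [-0.2, 0.2, -0.7]
width: 0.178
```

```bash
python3 -c "
from look import *
look('19',(258,206));tipw('19');go(.5135,-.262,.136)"
```

```text
w
[297, 200, 52, 48, 1710] [322.9 221.5] ctr [ 0.5107 -0.2636] dia 37.3 cen [ 0.5076 -0.2635]
s
[186, 263, 17, 15, 174] [194.4 270.7] ctr [ 0.5117 -0.2609] dia 35.5 cen [ 0.5142 -0.2611]
[244, 291, 11, 11, 90] [248.6 296. ] ctr [ 0.6069 -0.1707] dia 22.6 cen [ 0.6078 -0.1705]
[200, 296, 14, 13, 151] [206.3 302. ] ctr [ 0.5965 -0.2523] dia 29.0 cen [ 0.5974 -0.252 ]
t 23.4 pos [ 0.5132 -0.2619  0.1354] yang 90.07 tilt [ 0.0118 -0.0141] F [-0.27 -0.03  0.1 ] w 0.179
tool cm [-9.2   9.13 -0.18]
tip(wrist) [ 0.5128 -0.2634  0.0294]
t 23.4 pos [ 0.5132 -0.2619  0.1354] yang 90.07 tilt [ 0.0118 -0.0141] F [-0.27 -0.03  0.1 ] w 0.179
tool cm [-0.03 -0.01 -0.06]
```

View pics/l19.png

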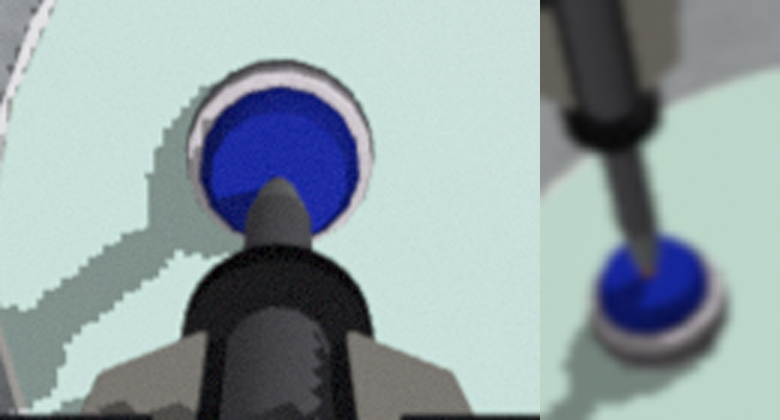

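Request:
{"method": "arm_command", "body": {
  "deltas": [
    {"xyz":[0,0,0],"turn":0,"jaw":255},
    {"xyz":[0,0,0],"turn":0,"jaw":255},
    {"xyz":[0,0,0],"turn":0,"jaw":255},
    {"xyz":[0,0,0],"turn":0,"jaw":255},
    {"xyz":[0,0,0],"turn":0,"jaw":255}
  ]
}}

```text
clock: 23.82
position: [0.5132, -0.2619, 0.1354]
ee_rot: [-0.002, 3.13, -0.022]
force: [-0.3, 0.2, 0.7]
width: 0.177
```

Request:
{"method": "arm_command", "body": {
  "deltas": [
    {"xyz":[0,0,0],"turn":0,"jaw":255},
    {"xyz":[0,0,0],"turn":0,"jaw":255},
    {"xyz":[0,0,0],"turn":0,"jaw":255},
    {"xyz":[0,0,0],"turn":0,"jaw":255},
    {"xyz":[0,0,0],"turn":0,"jaw":255}
  ]
}}

```text
clock: 24.23
position: [0.5132, -0.2619, 0.1354]
ee_rot: [-0.002, 3.13, -0.022]
force: [-1.6, 1.8, -0.3]
width: 0.182
```

Request:
{"method": "arm_command", "body": {
  "deltas": [
    {"xyz":[0,0,0],"turn":0,"jaw":255},
    {"xyz":[0,0,-3],"turn":0,"jaw":255},
    {"xyz":[0,0,-6],"turn":0,"jaw":255},
    {"xyz":[0,0,-9.5],"turn":0,"jaw":255},
    {"xyz":[0,0,-9.5],"turn":0,"jaw":255}
  ]
}}

```text
clock: 24.65
position: [0.5148, -0.2624, 0.2367]
ee_rot: [-0.001, 3.121, -0.028]
force: [1.7, -0.8, -0.5]
width: 0.18
```

Request:
{"method": "arm_command", "body": {
  "deltas": [
    {"xyz":[-2,3.5,0],"turn":0,"jaw":255},
    {"xyz":[-4,7.5,0],"turn":0,"jaw":255},
    {"xyz":[-6,11,0],"turn":0,"jaw":255},
    {"xyz":[-8,14,0],"turn":0,"jaw":255},
    {"xyz":[-8,14,0],"turn":0,"jaw":255}
  ]
}}

```text
clock: 25.07
position: [0.5989, -0.1124, 0.2351]
ee_rot: [-0.019, 3.119, -0.02]
force: [0.3, 1.1, -1.7]
width: 0.183
```

Request:
{"method": "arm_command", "body": {
  "deltas": [
    {"xyz":[-1,4,0],"turn":0,"jaw":255},
    {"xyz":[-2,8,0],"turn":0,"jaw":255},
    {"xyz":[-3,12,0],"turn":0,"jaw":255},
    {"xyz":[-4,15,0],"turn":0,"jaw":255},
    {"xyz":[-4,15,0],"turn":0,"jaw":255}
  ]
}}

```text
clock: 25.48
position: [0.6383, 0.0498, 0.2329]
ee_rot: [-0.037, 3.119, -0.011]
force: [-0.2, 1.6, -1.4]
width: 0.181
```

Request:
{"method": "arm_command", "body": {
  "deltas": [
    {"xyz":[0,4,0],"turn":0,"jaw":255},
    {"xyz":[0,8,0],"turn":0,"jaw":255},
    {"xyz":[0,12,0],"turn":0,"jaw":255},
    {"xyz":[0,15,0],"turn":0,"jaw":255},
    {"xyz":[0,15,0],"turn":0,"jaw":255}
  ]
}}

```text
clock: 25.9
position: [0.6327, 0.2109, 0.2306]
ee_rot: [-0.055, 3.12, -0.002]
force: [-0.7, 2.5, -1.1]
width: 0.183
```

```bash
python3 -c "
from look import *
go(.6385,.228,.2)"
```

```text
t 25.9 pos [0.6327 0.2109 0.2306] yang 92.03 tilt [ 0.021 -0.001] F [-0.74  2.52 -1.06] w 0.183
tool cm [-0.58  1.7   3.07]
```

Request:
{"method": "arm_command", "body": {
  "deltas": [
    {"xyz":[-0.5,1.4,1.5],"turn":1,"jaw":255},
    {"xyz":[-0.5,1.7,3],"turn":2,"jaw":255},
    {"xyz":[-0.5,1.7,4.5],"turn":2,"jaw":255},
    {"xyz":[-0.5,1.7,4.7],"turn":2,"jaw":255},
    {"xyz":[-0.5,1.7,4.7],"turn":2,"jaw":255}
  ]
}}

```text
clock: 26.32
position: [0.6376, 0.2269, 0.1825]
ee_rot: [-0.0, 3.123, -0.004]
force: [-0.2, -1.2, -0.6]
width: 0.178
```

Request:
{"method": "arm_command", "body": {
  "deltas": [
    {"xyz":[0,0,0],"turn":0,"jaw":255},
    {"xyz":[0,0,0],"turn":0,"jaw":255},
    {"xyz":[0,0,0],"turn":0,"jaw":255}
  ]
}}

```text
clock: 26.57
position: [0.6382, 0.2264, 0.1836]
ee_rot: [0.001, 3.121, -0.003]
force: [-0.3, -1.1, -1.0]
width: 0.179
```

```bash
cat >> look.py <<'E'
def padlook(tag):
    im=get_image('wrist'); s=get_image('scene'); np.savez('/tmp/w%s.npz'%tag,**im);np.savez('/tmp/s%s.npz'%tag,**s)
    for i,n in ((im,'w'),(s,'s')):
        hsv=cv2.cvtColor(i['frame'],cv2.COLOR_RGB2HSV); m=((hsv[...,0]<15)&(hsv[...,1]>120)&(hsv[...,2]>120)).astype('uint8')
        k,l,st,c=cv2.connectedComponentsWithStats(m)
        for j in range(1,k):
            if 40<st[j,4]<3000:
                ct=max(cv2.findContours((l==j).astype('uint8'),0,2)[0],key=cv2.contourArea)
                h=cv2.convexHull(ct)[:,0].astype(float); P=np.array([onz(i,*q,.054)[:2] for q in h]); from circ import circ
                cc,r=circ(P)
                if abs(cc[1]-.227)<.03: print(n,st[j].tolist(),'pad',cc.round(4),'dia',r*2000)
    a=cv2.resize(im['frame'][170:310,230:410],(540,420),interpolation=cv2.INTER_CUBIC)
    b=cv2.resize(s['frame'][205:275,425:465],(240,420),interpolation=cv2.INTER_CUBIC)
    cv2.imwrite('pics/l%s.png'%tag,np.hstack([a,b])[...,::-1]); go(.6385,.228,.1565); tipw(tag)
E
python3 -c "
from look import *
padlook('20')"
```

```text
w [309, 203, 32, 30, 731] pad [0.6381 0.2272] dia 24.544929769031427
s [437, 249, 11, 9, 74] pad [0.6374 0.2292] dia 21.977489575502
t 26.67 pos [0.638  0.2268 0.1834] yang 90.0 tilt [ 0.0201 -0.0019] F [-1.08 -0.9  -1.17] w 0.176
tool cm [0.   0.13 2.69]
tip(wrist) [0.6388 0.2263 0.0774]
```

View pics/l20.png

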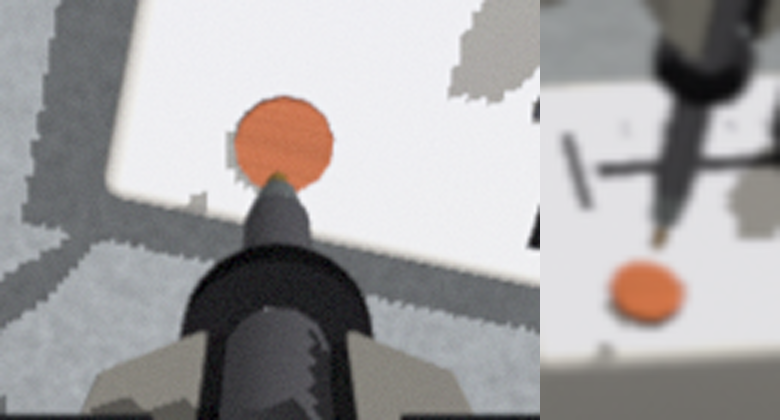

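```bash
python3 -c "
from look import *
s=dict(np.load('/tmp/s20.npz'))
print('tip s',onz(s,444.7,245.8,.0774),'pad s',onz(s,425+107/6,205+291/6,.054))
"
```

```text
tip s [0.63743085 0.23036154 0.0774    ] pad s [0.63822488 0.23028717 0.054     ]
```

Request:
{"method": "arm_command", "body": {
  "deltas": [
    {"xyz":[0.05,0.05,1],"turn":0,"jaw":255},
    {"xyz":[0.05,0.05,1.7],"turn":0,"jaw":255},
    {"xyz":[0.05,0.05,2.2],"turn":0,"jaw":255},
    {"xyz":[0.05,0.05,2.5],"turn":0,"jaw":255},
    {"xyz":[0.05,0.05,2.7],"turn":0,"jaw":255}
  ]
}}

```text
clock: 27.08
position: [0.6377, 0.2271, 0.1555]
ee_rot: [-0.0, 3.123, -0.004]
force: [-1.0, 0.1, -0.3]
width: 0.178
```

Request:
{"method": "arm_command", "body": {
  "deltas": [
    {"xyz":[0,0,0],"turn":0,"jaw":255},
    {"xyz":[0,0,0],"turn":0,"jaw":255},
    {"xyz":[0,0,0],"turn":0,"jaw":255},
    {"xyz":[0,0,0],"turn":0,"jaw":255},
    {"xyz":[0,0,0],"turn":0,"jaw":255}
  ]
}}

```text
clock: 27.5
position: [0.6377, 0.2271, 0.1558]
ee_rot: [-0.0, 3.122, -0.004]
force: [-0.8, -0.0, 0.0]
width: 0.181
```

```bash
python3 -c "
from look import *
padlook('21')"
```

```text
w [306, 213, 35, 31, 645] pad [0.638  0.2273] dia 24.53092548861742
s [437, 250, 11, 8, 57] pad [0.6375 0.2295] dia 20.68377899293125
t 27.6 pos [0.6377 0.2272 0.1557] yang 90.0 tilt [ 0.0192 -0.0023] F [-1.34 -0.54  0.04] w 0.179
tool cm [-0.08  0.08 -0.08]
tip(wrist) [0.6382 0.227  0.0497]
```

View pics/l21.png

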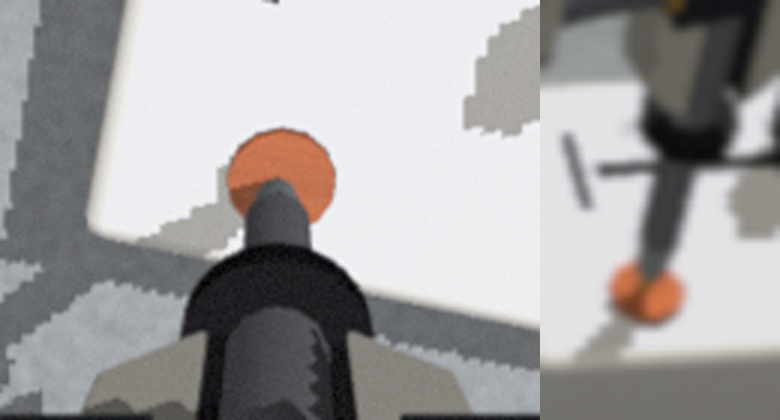

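Request:
{"method": "arm_command", "body": {
  "deltas": [
    {"xyz":[0,0,0],"turn":0,"jaw":255},
    {"xyz":[0,0,0],"turn":0,"jaw":255},
    {"xyz":[0,0,0],"turn":0,"jaw":255},
    {"xyz":[0,0,0],"turn":0,"jaw":255},
    {"xyz":[0,0,0],"turn":0,"jaw":255}
  ]
}}

```text
clock: 28.02
position: [0.6377, 0.2272, 0.1557]
ee_rot: [-0.0, 3.122, -0.003]
force: [-0.4, -0.3, 0.6]
width: 0.182
```

Request:
{"method": "arm_command", "body": {
  "deltas": [
    {"xyz":[0,0,0],"turn":0,"jaw":255},
    {"xyz":[0,0,0],"turn":0,"jaw":255},
    {"xyz":[0,0,0],"turn":0,"jaw":255},
    {"xyz":[0,0,0],"turn":0,"jaw":255},
    {"xyz":[0,0,0],"turn":0,"jaw":255}
  ]
}}

```text
clock: 28.43
position: [0.6377, 0.2272, 0.1557]
ee_rot: [-0.0, 3.122, -0.004]
force: [-0.3, -0.6, 0.4]
width: 0.179
```

Request:
{"method": "arm_command", "body": {
  "deltas": [
    {"xyz":[0,0,0],"turn":0,"jaw":255},
    {"xyz":[0,0,-2],"turn":0,"jaw":255},
    {"xyz":[0,0,-5],"turn":0,"jaw":255},
    {"xyz":[0,0,-8],"turn":0,"jaw":255},
    {"xyz":[0,0,-8],"turn":0,"jaw":255}
  ]
}}

```text
clock: 28.85
position: [0.6391, 0.2281, 0.2421]
ee_rot: [0.0, 3.114, 0.002]
force: [0.7, 0.2, 0.6]
width: 0.177
```

Request:
{"method": "arm_command", "body": {
  "deltas": [
    {"xyz":[3,-2,0],"turn":0,"jaw":255},
    {"xyz":[6,-4,0],"turn":0,"jaw":255},
    {"xyz":[9,-6,0],"turn":0,"jaw":255},
    {"xyz":[9,-6,0],"turn":0,"jaw":255},
    {"xyz":[9,-6,0],"turn":0,"jaw":255}
  ]
}}

```text
clock: 29.27
position: [0.5478, 0.1668, 0.2398]
ee_rot: [0.003, 3.114, 0.002]
force: [0.6, 0.4, -0.5]
width: 0.184
```

Request:
{"method": "arm_command", "body": {
  "deltas": [
    {"xyz":[3,-2,0],"turn":0,"jaw":255},
    {"xyz":[6,-4,0],"turn":0,"jaw":255},
    {"xyz":[9,-6,0],"turn":0,"jaw":255},
    {"xyz":[9,-6,0],"turn":0,"jaw":255},
    {"xyz":[9,-6,0],"turn":0,"jaw":255}
  ]
}}

```text
clock: 29.68
position: [0.4578, 0.1067, 0.2377]
ee_rot: [0.004, 3.113, 0.004]
force: [-0.0, -0.4, -1.1]
width: 0.182
```

Request:
{"method": "arm_command", "body": {
  "deltas": [
    {"xyz":[0,0,0],"turn":0,"jaw":255},
    {"xyz":[0,0,0],"turn":0,"jaw":255},
    {"xyz":[0,0,0],"turn":0,"jaw":255}
  ]
}}

```text
clock: 29.93
position: [0.459, 0.1075, 0.2378]
ee_rot: [0.003, 3.112, 0.004]
force: [0.2, 0.1, -1.3]
width: 0.179
```

```bash
python3 -c "
from look import *
im=get_image('wrist');np.savez('/tmp/w22.npz',**im);save(im,'w22')
go(.457,.104,.235);tipw('22')
s=get_image('scene');save(s,'s22')
stones(s)"
```

```text
t 29.98 pos [0.4587 0.1074 0.2377] yang 89.89 tilt [0.0291 0.0023] F [-0.21  0.06 -1.8 ] w 0.181
tool cm [ 0.18 -0.34  0.26]
tip(wrist) [0.4605 0.1079 0.1317]
[186, 263, 17, 15, 201] [194.2 270.1] ctr [ 0.5114 -0.2612] dia 36.0 cen [ 0.5124 -0.2612]
[244, 291, 11, 11, 93] [248.7 296.1] ctr [ 0.6072 -0.1705] dia 23.0 cen [ 0.6082 -0.1703]
[199, 296, 15, 13, 152] [206.2 302. ] ctr [ 0.5964 -0.2524] dia 29.1 cen [ 0.5974 -0.2521]
```

View pics/w22.png

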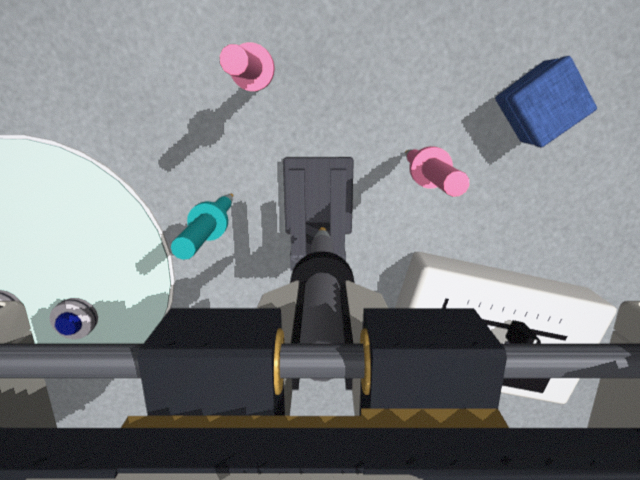

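```bash
python3 -c "
from look import *
im=dict(np.load('/tmp/w22.npz'))
for r in (185,200,215):
    print(r,cv2.cvtColor(im['frame'],cv2.COLOR_RGB2GRAY)[r,280:360:1].tolist()) if r==200 else 0
cl=cloud(im); m=(im['depth']>0)&(cl[...,2]>.095)&(cl[...,2]<.104)&(cl[...,0]>.42)&(cl[...,0]<.5)&(abs(cl[...,1]-.104)<.03)
p=cl[m]; print(len(p),p.min(0),p.max(0)); q=p[(p[:,0]<.445)]; ys=np.sort(q[:,1]); print(np.histogram(ys,20))
go(.4575,.1033,.19)"
```

```text
200 [118, 117, 119, 116, 81, 72, 84, 88, 86, 86, 90, 88, 87, 93, 89, 90, 92, 89, 88, 87, 90, 88, 89, 91, 83, 76, 87, 87, 86, 90, 92, 87, 87, 87, 91, 90, 84, 85, 87, 83, 86, 88, 89, 89, 91, 89, 89, 84, 86, 87, 80, 84, 85, 90, 91, 92, 86, 89, 89, 86, 89, 89, 88, 93, 91, 80, 62, 62, 55, 52, 52, 40, 68, 106, 113, 113, 110, 112, 114, 112]
2732 [0.42404135 0.0805805  0.09503672] [0.49996134 0.1262941  0.10321285]
(array([81, 81, 74, 79, 84, 53,  0,  0,  0,  0,  0,  0,  0,  0, 43, 71, 82,
       84, 84, 84]), array([0.08132908, 0.08352081, 0.08571253, 0.08790426, 0.09009599,
       0.09228771, 0.09447944, 0.09667117, 0.09886289, 0.10105462,
       0.10324635, 0.10543807, 0.1076298 , 0.10982153, 0.11201325,
       0.11420498, 0.11639671, 0.11858843, 0.12078016, 0.12297189,
       0.12516361]))
t 30.03 pos [0.4585 0.1072 0.2376] yang 89.89 tilt [0.0288 0.0022] F [-0.53 -0.27 -0.92] w 0.178
tool cm [ 0.24 -0.4   4.75]
```

Request:
{"method": "arm_command", "body": {
  "deltas": [
    {"xyz":[0.1,-0.3,0],"turn":0,"jaw":255},
    {"xyz":[0.2,-0.4,1],"turn":0,"jaw":255},
    {"xyz":[0.25,-0.4,3],"turn":0,"jaw":255},
    {"xyz":[0.25,-0.4,4.5],"turn":0,"jaw":255},
    {"xyz":[0.25,-0.4,4.5],"turn":0,"jaw":255}
  ]
}}

```text
clock: 30.45
position: [0.4558, 0.1027, 0.1901]
ee_rot: [0.003, 3.117, 0.001]
force: [0.1, 0.5, -1.4]
width: 0.18
```

Request:
{"method": "arm_command", "body": {
  "deltas": [
    {"xyz":[0,0,0],"turn":0,"jaw":255},
    {"xyz":[0,0,0],"turn":0,"jaw":255}
  ]
}}

```text
clock: 30.62
position: [0.4559, 0.1027, 0.1904]
ee_rot: [0.003, 3.117, 0.0]
force: [-1.1, -0.5, -1.0]
width: 0.175
```

```bash
python3 -c "
from look import *
im=get_image('wrist');np.savez('/tmp/w23.npz',**im)
go(.4575,.1033,.14);tipw('23')
s=get_image('scene')
a=cv2.resize(im['frame'][150:310,240:400],(420,420),interpolation=cv2.INTER_CUBIC)
b=cv2.resize(s['frame'][140:240,320:400],(336,420),interpolation=cv2.INTER_CUBIC)
cv2.imwrite('pics/l23.png',np.hstack([a,b])[...,::-1])"
```

```text
t 30.67 pos [0.4562 0.1028 0.1907] yang 89.9 tilt [0.0255 0.0006] F [ 0.66  0.83 -1.34] w 0.177
tool cm [0.   0.04 5.08]
tip(wrist) [0.4568 0.1028 0.0847]
```

View pics/l23.png

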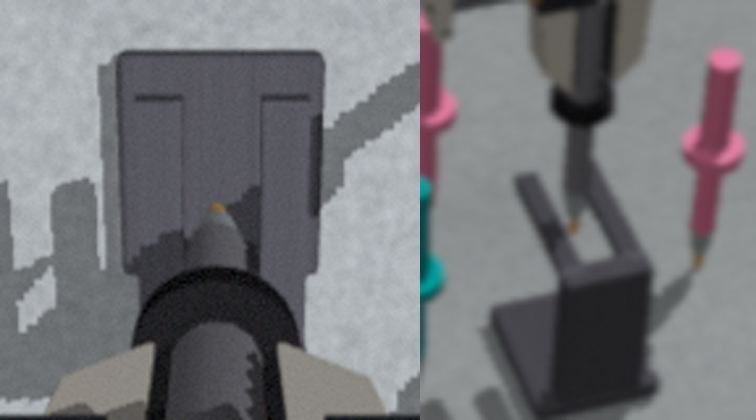

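Request:
{"method": "arm_command", "body": {
  "deltas": [
    {"xyz":[0,0.04,1.5],"turn":0,"jaw":255},
    {"xyz":[0,0.04,3],"turn":0,"jaw":255},
    {"xyz":[0,0.04,4.5],"turn":0,"jaw":255},
    {"xyz":[0,0.04,5],"turn":0,"jaw":255},
    {"xyz":[0,0.04,5],"turn":0,"jaw":255}
  ]
}}

```text
clock: 31.13
position: [0.4573, 0.1032, 0.1405]
ee_rot: [0.003, 3.117, 0.001]
force: [0.8, -0.2, -1.0]
width: 0.178
```

Request:
{"method": "arm_command", "body": {
  "deltas": [
    {"xyz":[0,0,0],"turn":0,"jaw":255},
    {"xyz":[0,0,0],"turn":0,"jaw":255}
  ]
}}

```text
clock: 31.3
position: [0.4579, 0.1034, 0.1414]
ee_rot: [0.003, 3.116, 0.001]
force: [0.9, 0.6, -1.8]
width: 0.18
```

```bash
python3 -c "
from look import *
im=get_image('wrist');np.savez('/tmp/w24.npz',**im)
go(.4575,.1033,.1225)
s=get_image('scene')
a=cv2.resize(im['frame'][150:310,240:400],(420,420),interpolation=cv2.INTER_CUBIC)
b=cv2.resize(s['frame'][140:240,320:400],(336,420),interpolation=cv2.INTER_CUBIC)
cv2.imwrite('pics/l24.png',np.hstack([a,b])[...,::-1])"
```

```text
t 31.35 pos [0.4579 0.1035 0.1414] yang 89.9 tilt [0.0262 0.0009] F [-0.1   0.03 -1.28] w 0.178
tool cm [ 0.09 -0.02  1.89]
```

View pics/l24.png

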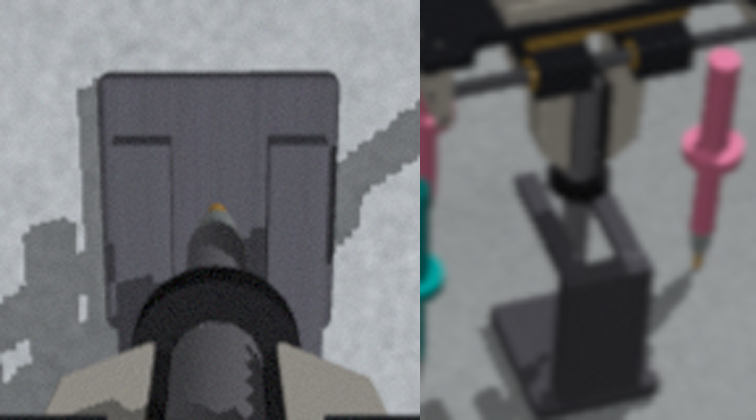

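Request:
{"method": "arm_command", "body": {
  "deltas": [
    {"xyz":[0.08,0,0.8],"turn":0,"jaw":255},
    {"xyz":[0.08,0,1.5],"turn":0,"jaw":255},
    {"xyz":[0.08,0,1.9],"turn":0,"jaw":255},
    {"xyz":[0.08,0,2.0],"turn":0,"jaw":255},
    {"xyz":[0.08,0,2.0],"turn":0,"jaw":255}
  ]
}}

```text
clock: 31.82
position: [0.4574, 0.1035, 0.1212]
ee_rot: [0.003, 3.116, 0.002]
force: [-2.0, -0.3, 5.8]
width: 0.184
```

Request:
{"method": "arm_command", "body": {
  "deltas": [
    {"xyz":[0,0,0],"turn":0,"jaw":255},
    {"xyz":[0,0,0],"turn":0,"jaw":255}
  ]
}}

```text
clock: 31.98
position: [0.4573, 0.1035, 0.1212]
ee_rot: [0.003, 3.116, 0.002]
force: [-2.5, 0.1, 6.5]
width: 0.178
```

```bash
python3 -c "
from look import *
im=get_image('wrist');np.savez('/tmp/w25.npz',**im)
go(.4575,.1033,.1212)
s=get_image('scene')
a=cv2.resize(im['frame'][150:310,240:400],(420,420),interpolation=cv2.INTER_CUBIC)
b=cv2.resize(s['frame'][140:240,320:400],(336,420),interpolation=cv2.INTER_CUBIC)
cv2.imwrite('pics/l25.png',np.hstack([a,b])[...,::-1])"
```

```text
t 32.03 pos [0.4574 0.1035 0.1212] yang 89.89 tilt [0.0253 0.0011] F [-1.58  0.04  5.53] w 0.178
tool cm [-0.01 -0.02  0.  ]
```

View pics/l25.png

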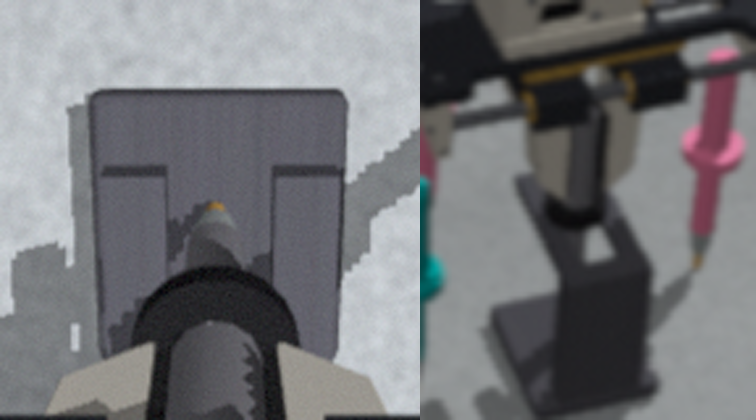

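Request:
{"method": "arm_command", "body": {
  "deltas": [
    {"xyz":[0,0,0],"turn":0,"jaw":200},
    {"xyz":[0,0,0],"turn":0,"jaw":180},
    {"xyz":[0,0,0],"turn":0,"jaw":110},
    {"xyz":[0,0,0],"turn":0,"jaw":110},
    {"xyz":[0,0,0],"turn":0,"jaw":110}
  ]
}}

```text
clock: 32.5
position: [0.4573, 0.1035, 0.121]
ee_rot: [0.003, 3.117, 0.001]
force: [-0.0, 0.5, 0.5]
width: 0.455
```

Request:
{"method": "arm_command", "body": {
  "deltas": [
    {"xyz":[0,0,0],"turn":0,"jaw":110},
    {"xyz":[0,0,0],"turn":0,"jaw":110},
    {"xyz":[0,0,0],"turn":0,"jaw":110},
    {"xyz":[0,0,0],"turn":0,"jaw":110}
  ]
}}

```text
clock: 32.83
position: [0.4573, 0.1035, 0.1211]
ee_rot: [0.003, 3.117, 0.001]
force: [0.9, -0.0, 0.8]
width: 0.571
```

Request:
{"method": "arm_command", "body": {
  "deltas": [
    {"xyz":[0,0,-3],"turn":0,"jaw":110},
    {"xyz":[0,0,-6],"turn":0,"jaw":110},
    {"xyz":[0,0,-9],"turn":0,"jaw":110},
    {"xyz":[0,0,-11],"turn":0,"jaw":110},
    {"xyz":[0,0,-11],"turn":0,"jaw":110}
  ]
}}

```text
clock: 33.25
position: [0.4567, 0.104, 0.2351]
ee_rot: [0.003, 3.11, 0.006]
force: [1.0, -0.0, -0.3]
width: 0.57
```

Request:
{"method": "arm_command", "body": {
  "deltas": [
    {"xyz":[2,0,-3],"turn":0,"jaw":110},
    {"xyz":[4,0,-5],"turn":0,"jaw":110},
    {"xyz":[4,0,-5],"turn":0,"jaw":110},
    {"xyz":[4,0,-5],"turn":0,"jaw":110},
    {"xyz":[4,0,-5],"turn":0,"jaw":110}
  ]
}}

```text
clock: 33.67
position: [0.4152, 0.1039, 0.2832]
ee_rot: [0.003, 3.11, 0.006]
force: [0.4, 0.9, -1.2]
width: 0.568
```

```bash
python3 -c "
from look import *
im=get_image('wrist');im=get_image('wrist');np.savez('/tmp/w26.npz',**im)
go(.4575,.1033,.1212)
s=get_image('scene')
a=cv2.resize(im['frame'][180:330,265:415],(420,420),interpolation=cv2.INTER_CUBIC)
b=cv2.resize(s['frame'][140:240,320:400],(336,420),interpolation=cv2.INTER_CUBIC)
cv2.imwrite('pics/l26.png',np.hstack([a,b])[...,::-1]); save(im,'w26')
cl=cloud(im); d=im['depth']>0
def sel(a,b,x0=.44,x1=.48): return cl[d&(cl[...,2]>a)&(cl[...,2]<b)&(cl[...,0]>x0)&(cl[...,0]<x1)&(abs(cl[...,1]-.1033)<.03)]
h=sel(.158,.172); print('top',len(h),np.median(h,0),h.min(0),h.max(0))
c=sel(.1045,.112); print('collar',len(c),c.min(0),c.max(0))
f=sel(.094,.103,.4,.52); print('fork',f.min(0),f.max(0))
"
```

```text
t 33.77 pos [0.4152 0.1037 0.2827] yang 89.87 tilt [0.0299 0.0028] F [ 0.44  0.09 -1.12] w 0.568
tool cm [-3.75 -0.07 16.27]
top 413 [0.45547746 0.10261417 0.16656849] [0.44884616 0.09469926 0.15809704] [0.46563574 0.11051976 0.16909707]
collar 544 [0.44155067 0.08696894 0.10462848] [0.47048037 0.11830563 0.11192623]
fork [0.42383665 0.0809317  0.0940255 ] [0.50846093 0.1261525  0.10297365]
```

View pics/l26.png

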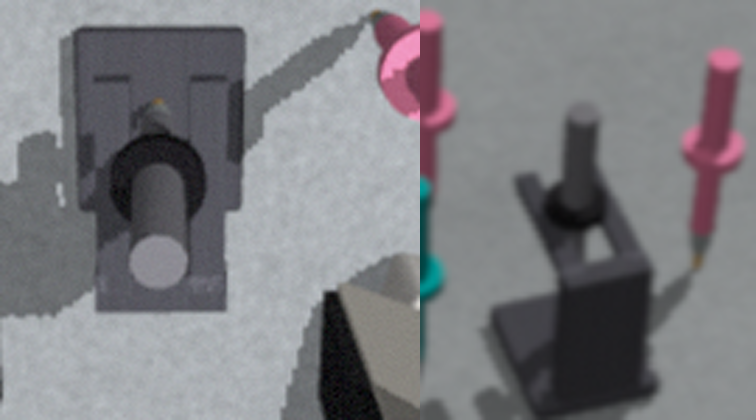

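Request:
{"method": "arm_command", "body": {
  "deltas": [
    {"xyz":[-3,3,0],"turn":4,"jaw":110},
    {"xyz":[-6,6,0],"turn":8,"jaw":110},
    {"xyz":[-9,9,0],"turn":12.8,"jaw":110},
    {"xyz":[-10,11,0],"turn":12.8,"jaw":110},
    {"xyz":[-10,11,0],"turn":12.8,"jaw":110}
  ],
  "force": 10
}}

```text
clock: 34.23
position: [0.5172, 0.2186, 0.2839]
ee_rot: [0.345, 3.094, 0.009]
force: [-0.5, 0.0, -0.0]
width: 0.571
```

Request:
{"method": "arm_command", "body": {
  "deltas": [
    {"xyz":[0,0,0],"turn":0,"jaw":110},
    {"xyz":[0,0,0],"turn":0,"jaw":110}
  ]
}}

```text
clock: 34.4
position: [0.517, 0.2188, 0.2823]
ee_rot: [0.344, 3.096, 0.006]
force: [-0.7, -0.0, -0.1]
width: 0.567
```

```bash
python3 -c "
from look import *
go(.596,.304,.15)"
```

```text
t 34.4 pos [0.517  0.2188 0.2823] yang 77.34 tilt [0.0264 0.0012] F [-0.71 -0.04 -0.06] w 0.567
tool cm [-5.5   9.95 13.44]
```

Request:
{"method": "arm_command", "body": {
  "deltas": [
    {"xyz":[-1.5,3,2],"turn":0.2,"jaw":110},
    {"xyz":[-3,6,4],"turn":0.2,"jaw":110},
    {"xyz":[-4.5,9,6],"turn":0.2,"jaw":110},
    {"xyz":[-5.3,9.9,8],"turn":0.2,"jaw":110},
    {"xyz":[-5.3,9.9,8],"turn":0.2,"jaw":110}
  ]
}}

```text
clock: 34.82
position: [0.5916, 0.3043, 0.1992]
ee_rot: [0.348, 3.101, 0.0]
force: [-0.8, -0.2, -0.1]
width: 0.57
```

Request:
{"method": "arm_command", "body": {
  "deltas": [
    {"xyz":[0,0,0],"turn":0,"jaw":110},
    {"xyz":[0,0,0],"turn":0,"jaw":110}
  ]
}}

```text
clock: 34.98
position: [0.5911, 0.3028, 0.1991]
ee_rot: [0.35, 3.102, -0.002]
force: [-0.5, -0.4, 0.3]
width: 0.564
```

```bash
python3 -c "
from look import *
im=get_image('wrist');save(im,'w27')
go(.596,.304,.06)"
```

```text
t 35.03 pos [0.5914 0.303  0.2   ] yang 77.14 tilt [ 0.0213 -0.0024] F [0.44 0.09 1.23] w 0.567
tool cm [-0.13  0.17 14.  ]
```

View pics/w27.png

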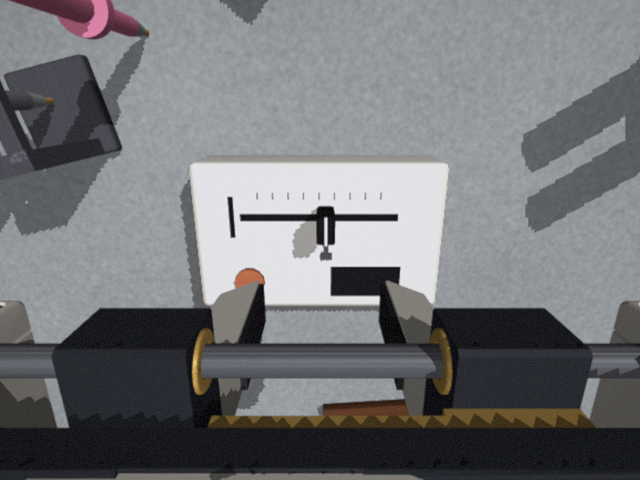

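Request:
{"method": "arm_command", "body": {
  "deltas": [
    {"xyz":[-0.1,0.15,3],"turn":0,"jaw":110},
    {"xyz":[-0.1,0.15,6],"turn":0,"jaw":110},
    {"xyz":[-0.1,0.15,8],"turn":0,"jaw":110},
    {"xyz":[-0.1,0.15,8],"turn":0,"jaw":110},
    {"xyz":[-0.1,0.15,8],"turn":0,"jaw":110}
  ]
}}

```text
clock: 35.45
position: [0.5942, 0.3033, 0.121]
ee_rot: [0.351, 3.1, -0.0]
force: [0.2, -0.4, -0.5]
width: 0.57
```

```bash
python3 -c "
from look import *
go(.596,.304,.06)"
```

```text
t 35.45 pos [0.5942 0.3033 0.121 ] yang 77.09 tilt [ 0.0212 -0.0025] F [ 0.18 -0.41 -0.48] w 0.57
tool cm [-0.02  0.1   6.1 ]
```

Request:
{"method": "arm_command", "body": {
  "deltas": [
    {"xyz":[0,0.1,2.5],"turn":0,"jaw":110},
    {"xyz":[0,0.1,5],"turn":0,"jaw":110},
    {"xyz":[0,0.1,6.1],"turn":0,"jaw":110},
    {"xyz":[0,0.1,6.1],"turn":0,"jaw":110},
    {"xyz":[0,0.1,6.1],"turn":0,"jaw":110}
  ]
}}

```text
clock: 35.87
position: [0.5964, 0.3042, 0.0616]
ee_rot: [0.351, 3.099, 0.001]
force: [0.9, 0.2, 0.3]
width: 0.57
```

Request:
{"method": "arm_command", "body": {
  "deltas": [
    {"xyz":[0,0,0],"turn":0,"jaw":255},
    {"xyz":[0,0,0],"turn":0,"jaw":255},
    {"xyz":[0,0,0],"turn":0,"jaw":255},
    {"xyz":[0,0,0],"turn":0,"jaw":255},
    {"xyz":[0,0,0],"turn":0,"jaw":255}
  ]
}}

```text
clock: 36.28
position: [0.5966, 0.3044, 0.0621]
ee_rot: [0.351, 3.099, 0.002]
force: [-0.0, 0.2, 0.0]
width: 0.256
```

Request:
{"method": "arm_command", "body": {
  "deltas": [
    {"xyz":[0,0,0],"turn":0,"jaw":255},
    {"xyz":[0,0,0],"turn":0,"jaw":255},
    {"xyz":[0,0,0],"turn":0,"jaw":255},
    {"xyz":[0,0,0],"turn":0,"jaw":255},
    {"xyz":[0,0,0],"turn":0,"jaw":255}
  ]
}}

```text
clock: 36.7
position: [0.5966, 0.3044, 0.0623]
ee_rot: [0.351, 3.099, 0.002]
force: [-0.2, -0.3, 4.2]
width: 0.155
```

```bash
python3 -c "
from look import *
go(.5843,.2498,.06)"
```

```text
t 36.7 pos [0.5966 0.3044 0.0623] yang 77.09 tilt [ 0.0229 -0.0015] F [-0.15 -0.27  4.19] w 0.155
tool cm [-0.02 -5.6   0.21]
```

Request:
{"method": "arm_command", "body": {
  "deltas": [
    {"xyz":[0,-1.5,0],"turn":0,"jaw":255},
    {"xyz":[0,-3,0],"turn":0,"jaw":255},
    {"xyz":[0,-4.5,0],"turn":0,"jaw":255},
    {"xyz":[0,-5.4,0],"turn":0,"jaw":255},
    {"xyz":[0,-5.7,0],"turn":0,"jaw":255}
  ]
}}

```text
clock: 37.12
position: [0.5841, 0.2505, 0.0624]
ee_rot: [0.351, 3.098, 0.008]
force: [4.4, 9.5, -5.5]
width: 0.15
```

```bash
python3 -c "
from look import *
go(.5843,.2498,.06)"
```

```text
t 37.12 pos [0.5841 0.2505 0.0624] yang 77.09 tilt [0.0246 0.0025] F [ 4.37  9.49 -5.51] w 0.15
tool cm [-0.03 -0.07  0.24]
```

Request:
{"method": "arm_command", "body": {
  "deltas": [
    {"xyz":[0,-0.2,0],"turn":0,"jaw":255},
    {"xyz":[0,-0.2,0],"turn":0,"jaw":255},
    {"xyz":[0,-0.2,0],"turn":0,"jaw":255}
  ]
}}

```text
clock: 37.37
position: [0.5841, 0.2506, 0.0624]
ee_rot: [0.349, 3.097, 0.012]
force: [3.4, 6.9, -3.7]
width: 0.151
```

Request:
{"method": "arm_command", "body": {
  "deltas": [
    {"xyz":[0,0,0],"turn":0,"jaw":110},
    {"xyz":[0,0,0],"turn":0,"jaw":110},
    {"xyz":[0,0,0],"turn":0,"jaw":110},
    {"xyz":[0,0,0],"turn":0,"jaw":110},
    {"xyz":[0,0,0],"turn":0,"jaw":110}
  ]
}}

```text
clock: 37.78
position: [0.5841, 0.25, 0.0623]
ee_rot: [0.35, 3.097, 0.012]
force: [0.2, 1.0, -0.4]
width: 0.464
```

Request:
{"method": "arm_command", "body": {
  "deltas": [
    {"xyz":[0,0,-3],"turn":0,"jaw":110},
    {"xyz":[0,0,-6],"turn":0,"jaw":110},
    {"xyz":[0,0,-9],"turn":0,"jaw":110},
    {"xyz":[0,0,-12],"turn":0,"jaw":110},
    {"xyz":[0,0,-12],"turn":0,"jaw":110}
  ]
}}

```text
clock: 38.2
position: [0.5839, 0.2502, 0.1886]
ee_rot: [0.35, 3.089, 0.019]
force: [1.2, -0.4, 0.6]
width: 0.571
```

Request:
{"method": "arm_command", "body": {
  "deltas": [
    {"xyz":[1,1,-2],"turn":0,"jaw":110},
    {"xyz":[2,2,-4],"turn":0,"jaw":110},
    {"xyz":[2,2,-4],"turn":0,"jaw":110},
    {"xyz":[2,2,-4],"turn":0,"jaw":110},
    {"xyz":[2,2,-4],"turn":0,"jaw":110}
  ]
}}

```text
clock: 38.62
position: [0.5674, 0.2732, 0.2276]
ee_rot: [0.35, 3.089, 0.018]
force: [-0.5, -0.7, 0.0]
width: 0.569
```

```bash
python3 -c "
from look import *
im=get_image('wrist');im=get_image('wrist');save(im,'w28');np.savez('/tmp/w28.npz',**im)
s=get_image('scene');save(s,'s28');stones(s)
go(.5843,.2498,.06)
c=np.array([0.59881306,0.31317268]);d=np.array([0.22281408,0.97486096])
g=cv2.cvtColor(im['frame'],cv2.COLOR_RGB2GRAY)
u,v=map(int,proj(im,[*(c-d*.065),.087])); print(u,v)
for r in range(v-8,v+9,4):
  w=np.clip(g[r,u-5:u+6].astype(float)-60,0,None); x=(w*np.arange(u-5,u+6)).sum()/max(w.sum(),1); print(r,x,(onz(im,x,r,.087)[:2]-c)@d*1000)
"
```

```text
[186, 263, 17, 15, 200] [194.1 270.1] ctr [ 0.5114 -0.2612] dia 35.9 cen [ 0.5123 -0.2613]
[244, 291, 11, 11, 90] [248.6 296. ] ctr [ 0.6069 -0.1707] dia 22.6 cen [ 0.6078 -0.1705]
[200, 296, 14, 13, 151] [206.3 302. ] ctr [ 0.5965 -0.2523] dia 29.0 cen [ 0.5974 -0.252 ]
t 38.77 pos [0.5674 0.2727 0.2271] yang 77.03 tilt [0.0325 0.0072] F [ 0.08 -0.2   0.24] w 0.57
tool cm [-1.66 -2.09 16.74]
297 237
229 296.9560878243513 -65.0445020338338
233 297.3028455284553 -64.84014697363479
237 297.3238289205703 -64.89984487915875
241 297.36708860759495 -64.94175968021014
245 297.5928143712575 -64.83413197576309
```

View pics/w28.png

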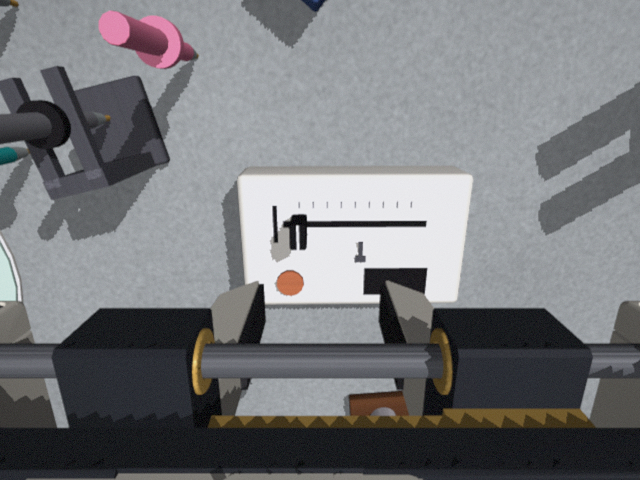

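View pics/s28.png

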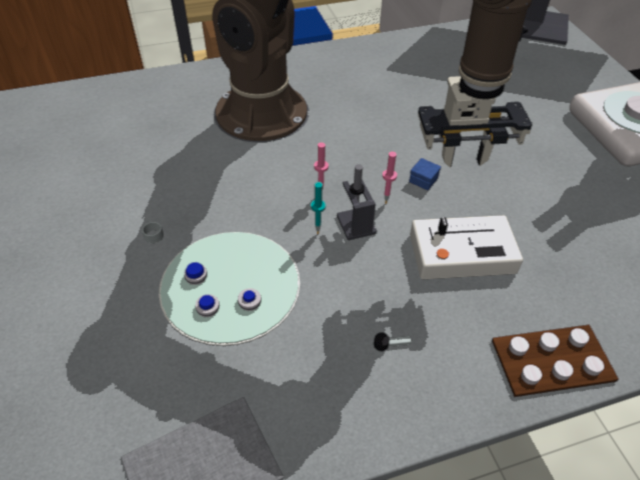

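```bash
python3 -c "
from cell import *
print(sign_off())"
```

```text
the job is handed in; nothing more can be done
None
```

The whole job ran in the order asked and is handed in, finishing at about 39 s on the robot's clock.

**Fader set:** I slid it to the setting mark and released it. The wrist camera put the cap's white line about 0.6 mm short of the mark's bar, and I left it there.

**Probe touches:** I touched the pad, the three stones on the plate from smallest to largest (c, d, e by measured width and height), then the pad again. Each touch pressed the tip in about 4 mm and lasted more than 1 s. The press depth is worked out from the arm's height. The force readings agreed only roughly because they are noisy.

**Touch centring:** On the pad it was within about 1 mm. On the stones the wrist and scene cameras disagreed by 3–5 mm in x, so I aimed between them. The real offset should be 1–2 mm, but I could not confirm it more closely.

**Last checks:**
- **Probe:** it hangs by its collar, about 1 mm from where it first hung.
- **Fader:** I pushed it against its off end stop with about 9 N. It now reads 0.1 mm from the off end I worked out from the slot.
- **Stones:** they are upright and where they were. I saw no sign of the knock the task warned about.
- **Other things on the bench:** I saw none of them moved in the final picture, and nothing is touching the robot.

One thing drifted: the tool's tilt grew to about 1.9° by the end. It did not stop any step.

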